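# Stack and lock the two-dose pill tower

### The arm

A 7-joint arm with a two-finger parallel gripper is mounted at the origin on the work surface. World frame = base frame: x ahead of the robot, y to its left, z up, the work surface at z = 0. Lengths are in m, angles in rad, forces in N, time in s.
With the tool pointing down it reaches from about 0.425 to 0.875 m from the base axis. Payload 8.4 kg.
Tool frame: the origin (TCP) lies at the very end of the fingers, on their centre line; the grasp point (between the pads) lies 19 mm behind it; z points along the fingers, y is the direction in which the jaws open and shut (so a half turn about z gives the same grasp; the last joint's range is limited). The gripper opens to 87 mm and grips with 3 to 60 N. Pads are 19 mm wide; open, the fingers measure 117 mm over their backs; the gripper's body (75 mm by 190 mm) begins 51 mm behind the grasp point.
Start: joints at [-1.26, 0.333, 0.04, 1.465, -0.013, 1.343, -0.059], TCP at [0.259, 0.596, 0.223] pointing down, gripper open.
Joint ranges: [-2.58, 2.58], [-0.38, 2.09], [-1.3, 1.39], [0.25, 2.4], [-1.5, 4.64], [0.08, 2.09], [-2.65, 2.65]. Speed limits (rad/s): [2.22, 2.22, 2.79, 2.79, 3.14, 3.14, 3.14].

### API

Orientations are given as a rotation vector (axis times angle).
In Python, from cell import bot gives the robot as it stands. The module is installed in compiled form; this text tells all that it offers.
- The arm moves only by the tool drive_tool, never from a script. Its argument "moves" is one flat list of numbers, 7 for each row, row after row: the shift along the tool's x, y, z in m, then the turn, a rotation vector about the tool's x, y, z in rad, then the closure, from 0 (fully open) to 1 (shut). In form: [dx, dy, dz, rx, ry, rz, grip, dx, dy, dz, rx, ry, rz, grip, ...]. A call has 1 to 12 rows; each row shifts and turns the commanded pose from where the row before left it, along the tool's axes as they then stand; what a row does not reach is not made up. A row lasts 1/12 s, in which the tool goes at most 41.7 mm and 7.16 degrees, less where a joint would pass 70% of its speed; a pose out of reach is approached as far as the arm can. A call with a gripper value outside its range is refused whole. The fingers move at their own pace and stop on an object; the grip force is fixed at half the most. Time passes only in rows, so rows that do not move let the fingers close. It gives the time, the measured TCP pose, the force and the opening at its end, in the units of the state.
- bot.read_state(): the state, without advancing time (a new reading comes with each control period).
- bot.get_image(name): name is "scene" or "top" or "wrist"; returns a dict with "pixels" (420x560x3 uint8, blue, green, red), "intrinsics" (3x3 intrinsics, pixels), "k1" (the pictures are not rectified: a ray, as slopes to the right and down, at radius r is drawn at 1 + k1 r^2 times it, then the intrinsics apply), "R" (3x3) and "t" (3): a world point X has camera coordinates R X + t. Camera axes: x right, y down, z forward; pixel columns grow to the right and rows downward; lengths in m; the calibration is good to about 2 mm. A picture is of the moment at which its call begins. There is no depth.
- bot.sign_off(): hands the job in, once; it reports no verdict.
The state is a dict: "time_s": time; "joint_positions": joint angles; "joint_velocities": joint speeds; "joint_efforts": joint torques, N m; "tcp_pos": TCP position; "orientation": TCP orientation; "contact_force": force on the tool from outside, world axes, zero at the start; "wrist_torque": the same for the moment, N m; "opening": finger opening in m.
Only numpy, scipy, OpenCV 4.12 (cv2) and the standard library are available. Lean on these libraries where they do the work, as an engineer would, in place of code of your own. Each camera call takes 0.05 s, during which the arm holds its last target.

### The job

Put the washed pill tower back together: lower the blue evening tray over the spindle until it is fully home on the foot, then the orange morning tray, then the teal lid, with every eye in line over the hole in the foot, and last slide the black-knobbed locking pin from the rack down through all the eyes until its knob rests on the lid. Both trays are loaded, so keep them level and set each ring down rather than dropping it down the spindle. Leave everything else on the ledge and in the rack where it is.

Things in the scene. Friction and masses are not known exactly. Their poses are not given: they have to be found in the camera images.
- tower: White foot of the pill tower, fixed: plate 104 (x) x 84 (y) x 16 mm, rubber rim 110 x 90. Origin: underside centre. A steel spindle, 13 mm diameter, stands in its middle up to 94 mm above the ledge, last 11 mm tapered to 5 mm. +x points to the hole in the plate, 38 mm out. Home heights of undersides above the ledge: blue 16, orange 44, lid 72 mm; lid top 88 mm. Yaw up to 1.1 either way.
- tower_eye (a point): mouth of the round 10 mm hole in the foot plate's top face (ringed in dark steel), 38 mm from the spindle axis, 11 mm deep
- spindle_tip (a point): top end of the spindle, 94 mm above the ledge
- pm_tray: Blue evening tray, open, tablets in 4 cells: a flat-lying ring 60 mm across, 28 mm tall, 16 mm bore through its middle. A tubular eye (16 mm across, 28 mm tall, 10 mm vertical hole) juts out, centred 38 mm from the bore axis; reach 46 mm there. Origin: bore axis, underside; +x points to the eye. Yaw up to 1.6 either way; the rings swap places. Grip across the 60 mm, clear of the eye.
- am_tray: Orange morning tray, open, tablets in 4 cells: a flat-lying ring 60 mm across, 28 mm tall, 16 mm bore through its middle. A tubular eye (16 mm across, 28 mm tall, 10 mm vertical hole) juts out, centred 38 mm from the bore axis; reach 46 mm there. Origin: bore axis, underside; +x points to the eye. Yaw up to 1.6 either way; the rings swap places. Grip across the 60 mm, clear of the eye.
- lid: Teal lid, solid, flat-topped: a flat-lying ring 60 mm across, 16 mm tall, 16 mm bore through its middle. A tubular eye (16 mm across, 16 mm tall, 10 mm vertical hole) juts out, centred 38 mm from the bore axis; reach 46 mm there. Origin: bore axis, underside; +x points to the eye. Yaw up to 1.6 either way; the rings swap places. Grip across the 60 mm, clear of the eye.
- pm_tray_eye (a point): top mouth of the blue tray's eye hole
- am_tray_eye (a point): top mouth of the orange tray's eye hole
- lid_eye (a point): top mouth of the lid's eye hole
- pin: Locking pin: upright black knob, 18 mm diameter, 26 mm tall, over a steel shaft 6 mm diameter, 80 mm long, last 8 mm tapered. Origin: on the axis at the knob's underside. Starts hanging by its knob in one of the rack's three holes (varies). Fully home, the knob sits on the lid's eye 88 mm above the ledge, the point 8 mm deep in the foot.
- pin_point (a point): lower end of the pin, 80 mm below its origin
- rack: Grey drying rack, fixed: 46 mm (x) by 150 mm (y), top plate 5 mm thick with its upper face 90 mm above the ledge, open below; three 11 mm holes in a row along its y at -45, 0 and +45 mm. Origin: underside centre.
- syringe_a: Amber oral syringe with purple plunger hanging in the rack by its 21 mm flange, reaching 26 mm above the rack's top plate. Origin: flange underside.
- syringe_b: Second such syringe in the rack.
- crusher: Pink round pill crusher, 54 mm diameter, 73 mm tall. Origin: underside centre.
- measuring_cup: Glass measuring cup, 62 mm diameter at the rim (about 74 mm across at its lip), 80 mm tall. Origin: underside centre.
- tin: Round steel tablet tin, 62 mm diameter, 24 mm tall. Origin: underside centre.
- pill_bottle: Yellow pill bottle with white cap, 46 mm diameter, 82 mm tall. Origin: underside centre.
- carton: Small upright white and blue medicine carton, 40 x 46 mm, 84 mm tall. Origin: underside centre.

How it is judged:
By the outcome, as a careful person would: the job done as asked, in the order asked, and still so for the second after the job is handed in, with the robot touching nothing.
It also fails if it takes over 72 s, if anything falls off the work surface, if the arm or the gripper's body presses on something with over 40 N, if the wrist force passes 120 N, or if a joint passes its speed limit or range.

## Working session

There is one attempt and no reset: what is moved stays moved. The work goes in short steps, Python scripts to look and compute and a tool call to move; the robot and the scene stay as the last step left them, time stands still between calls to the robot, and variables do not carry over. Pictures are saved under pics/ and viewed, and the job is handed in when it is done.

Besides the shell and the picture viewer there is one more tool, called after "Request:" as a command line: name --argument value ..., lists and objects as JSON in quotes. drive_tool: Moves the arm, as the interface text tells. Its arguments: {"type":"object","properties":{"moves":{"type":"array","items":{"type":"number"}}},"required":["moves"]}

```bash
mkdir -p pics; ls; python3 - <<'E'
from cell import bot
import cv2
s=bot.read_state()
for k,v in s.items(): print(k,v)
for n in ["scene","top","wrist"]:
    im=bot.get_image(n); cv2.imwrite(f"pics/{n}0.png",im["pixels"])
    print(n,im["intrinsics"],im["k1"],im["R"],im["t"])
E
```

```text
pics
time_s 0.0
joint_positions [-1.26020122  0.33392242  0.03988696  1.46628096 -0.01338154  1.34325272
 -0.05854226]
joint_velocities [-0.00012296 -0.00081384  0.00040871  0.00061014  0.00196155  0.00044539
 -0.00117224]
joint_efforts [-4.41558120e-05 -6.56363583e+01  1.33501500e+00 -4.03798771e+01
 -5.98173542e-02  4.49785148e-02  1.80789398e-04]
tcp_pos [0.25883194 0.59574452 0.22164726]
orientation [-6.39274430e-01 -3.07566249e+00  2.49063939e-03]
contact_force [-0.24972147 -0.14716595  0.52711574]
wrist_torque [ 0.05275633 -0.02036408  0.03827548]
opening 0.08719825721679597
scene [[530.47838698   0.         290.92683947]
 [  0.         530.47838698 216.18557085]
 [  0.           0.           1.        ]] -0.15840725734231095 [[ 0.404331    0.91460991 -0.00227136]
 [ 0.65151767 -0.28976428 -0.70111439]
 [-0.64190433  0.28200245 -0.7130452 ]] [-0.22446356 -0.31408891  1.56602202]
top [[409.47991087   0.         275.96852876]
 [  0.         409.47991087 212.94090032]
 [  0.           0.           1.        ]] -0.1200683254615162 [[-0.02395753 -0.99873112 -0.04429663]
 [-0.99539696  0.02794354 -0.09167361]
 [ 0.09279509  0.04189646 -0.99480338]] [0.02929668 0.58762935 0.87897429]
wrist [[335.04513289   0.         274.40912627]
 [  0.         335.04513289 213.39617051]
 [  0.           0.           1.        ]] -0.0528745656932598 [[ 3.98793818e-01  9.17040303e-01 -7.56940228e-04]
 [ 8.76006583e-01 -3.80705055e-01  2.96101548e-01]
 [ 2.71248883e-01 -1.18746552e-01 -9.55156165e-01]] [-0.64848919 -0.0351001   0.39063605]
```

View pics/scene0.png

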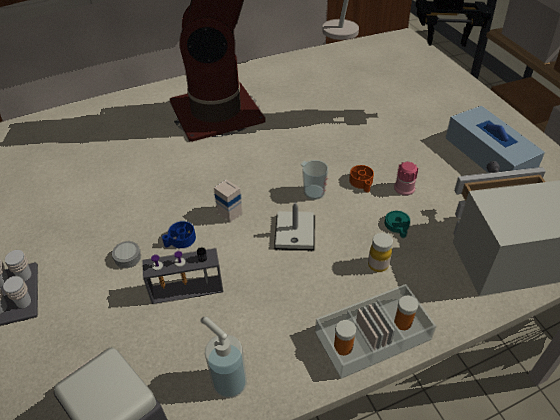

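View pics/top0.png

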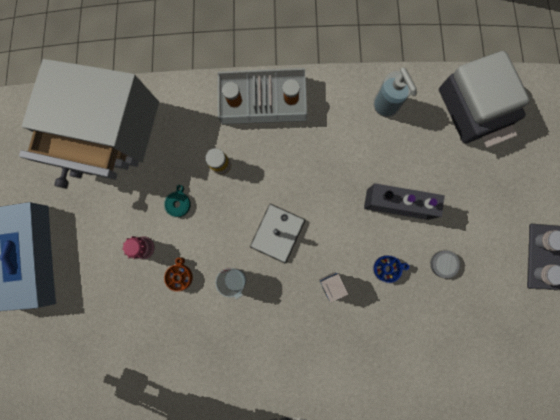

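View pics/wrist0.png

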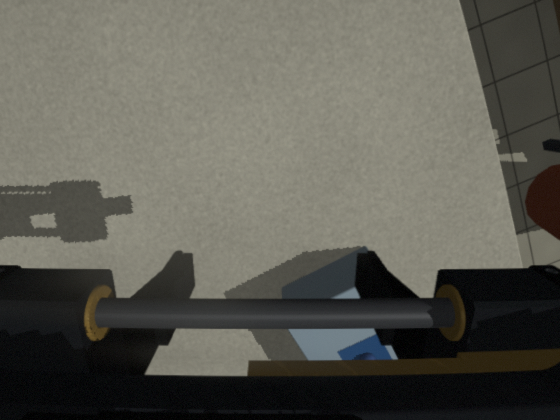

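```bash
cat > h.py <<'E'
import numpy as np, cv2
from scipy.spatial.transform import Rotation as Ro
from cell import bot
def grab(n,fn=None):
    im=bot.get_image(n)
    if fn: cv2.imwrite("pics/"+fn,im["pixels"])
    return im
def proj(im,X):
    X=np.atleast_2d(X); c=X@np.array(im["R"]).T+np.array(im["t"])
    s=c[:,:2]/c[:,2:]; r2=(s**2).sum(1,keepdims=True)
    K=np.array(im["intrinsics"]); s=s*(1+im["k1"]*r2)
    return s@K[:2,:2].T+K[:2,2]
def ray(im,uv):
    K=np.array(im["intrinsics"]); uv=np.atleast_2d(np.float64(uv))
    s=cv2.undistortPoints(uv.reshape(-1,1,2),K,np.array([im["k1"],0,0,0,0.]),).reshape(-1,2)
    d=np.c_[s,np.ones(len(s))]@np.array(im["R"])
    C=-np.array(im["R"]).T@np.array(im["t"])
    return C,d
def onz(im,uv,z):
    C,d=ray(im,uv); return C+d*((z-C[2])/d[:,2:])
def tri(ims,uvs):
    A=np.zeros((3,3));b=np.zeros(3)
    L=[]
    for im,uv in zip(ims,uvs):
        C,d=ray(im,uv); d=d[0]/np.linalg.norm(d[0]); P=np.eye(3)-np.outer(d,d); A+=P;b+=P@C; L.append((C,d))
    X=np.linalg.solve(A,b); return X,[np.linalg.norm(np.cross(X-C,d)) for C,d in L]
def crop(im,x0,y0,x1,y1,f,fn):
    c=im["pixels"][y0:y1,x0:x1]; cv2.imwrite("pics/"+fn,cv2.resize(c,None,fx=f,fy=f,interpolation=cv2.INTER_CUBIC))
def pose():
    s=bot.read_state(); return np.array(s["tcp_pos"]),Ro.from_rotvec(s["orientation"]),s
E
python3 - <<'E'
from h import *
im=grab("top");crop(im,100,150,460,310,2,"t1.png")
crop(im,330,160,470,300,4,"t2.png")
crop(im,120,160,320,300,4,"t3.png")
sc=grab("scene");crop(sc,100,140,300,310,4,"s1.png");crop(sc,260,140,440,280,4,"s2.png")
for i in (im,sc): print(-np.array(i["R"]).T@np.array(i["t"]))
p,r,s=pose(); w=grab("wrist"); C=-np.array(w["R"]).T@np.array(w["t"]);print(r.as_matrix(), r.inv().apply(C-p), np.array(w["R"])@r.as_matrix())
E
```

```text
[ 0.50406184 -0.02398686  0.92957444]
[ 1.30062836 -0.3273372   0.89592239]
[[-9.17175716e-01  3.98482943e-01 -2.24972386e-04]
 [ 3.98482996e-01  9.17175416e-01 -7.46925986e-04]
 [-9.12981240e-05 -7.74710046e-04 -9.99999696e-01]] [ 0.08191639 -0.00099968 -0.16127754] [[-3.47170422e-04  9.99999694e-01 -7.00425529e-04]
 [-9.55198251e-01 -5.38919048e-04 -2.95966231e-01]
 [-2.95966518e-01  5.66294519e-04  9.55198147e-01]]
```

View pics/t2.png

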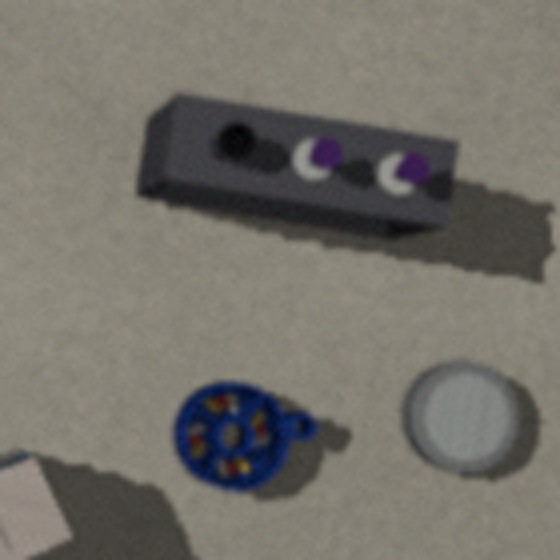

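View pics/t3.png

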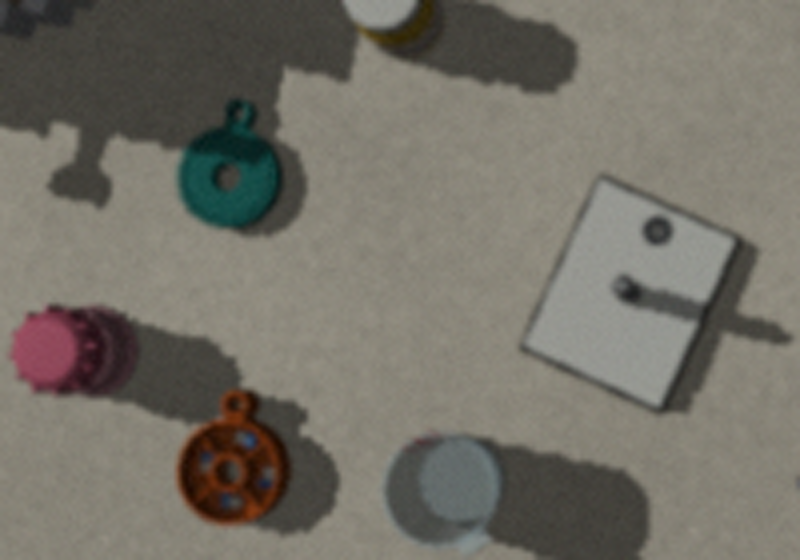

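View pics/s1.png

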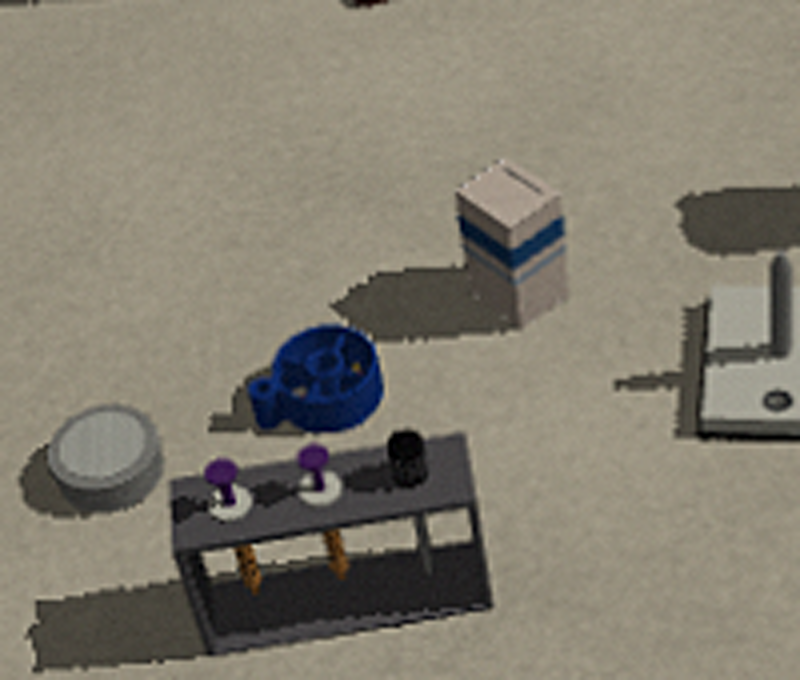

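View pics/s2.png

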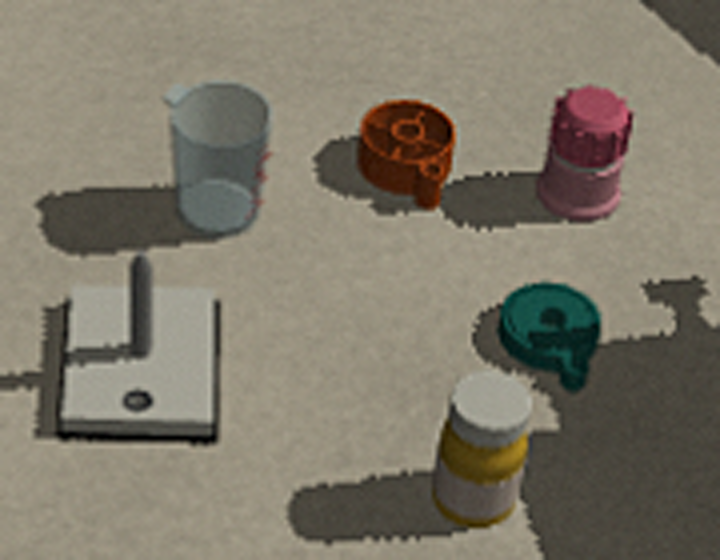

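```bash
cat >> h.py <<'E'
HS={"blue":((105,120,30),(125,255,255)),"orange":((4,150,40),(14,255,255)),"teal":((80,120,20),(95,255,255))}
def ringmask(im,col,roi=None):
    hsv=cv2.cvtColor(im["pixels"],cv2.COLOR_BGR2HSV); m=cv2.inRange(hsv,*map(np.array,HS[col]))
    if roi: 
        z=np.zeros_like(m); x0,y0,x1,y1=roi; z[y0:y1,x0:x1]=m[y0:y1,x0:x1]; m=z
    m=cv2.morphologyEx(m,cv2.MORPH_CLOSE,np.ones((3,3)))
    return m
E
python3 - <<'E'
from h import *
im=grab("top");sc=grab("scene")
hsv=cv2.cvtColor(im["pixels"],cv2.COLOR_BGR2HSV)
for p in [(388,280),(178,206),(178,265),(362,270),(165,278)]: print(p,hsv[p[1],p[0]])
for col,roi,z in [("blue",(365,245,420,290),.028),("orange",(155,250,205,300),.028),("teal",(155,175,200,225),.016)]:
    m=ringmask(im,col,roi); cs,_=cv2.findContours(m,cv2.RETR_EXTERNAL,cv2.CHAIN_APPROX_NONE)
    c=max(cs,key=cv2.contourArea); pts=onz(im,c.reshape(-1,2),z*0.8)[:,:2]
    # circle robust: centroid via iterative fit of r=30mm
    from scipy.optimize import least_squares
    f=lambda p:np.hypot(*(pts-p[:2]).T)-p[2]
    s=least_squares(f,[*pts.mean(0),.03],loss="soft_l1",f_scale=.001).x
    d=pts-s[:2]; far=d[np.hypot(*d.T)>.040]; e=far.mean(0)
    print(col,cv2.contourArea(c),s,"yaw",np.arctan2(e[1],e[0]),"reach",np.hypot(*d.T).max())
eye=onz(im,[120+657/4,160+230/4],.016); es=onz(sc,[260+137/4,140+400/4],.016);print("eye",eye,es)
X,e=tri([im,sc],[[120+623/4,160+285/4],[260+141/4,140+257/4]]);print("tip",X,e)
X,e=tri([im,sc],[[330+236/4,160+138/4],[100+406/4,140+438/4]]);print("knob top",X,e)
E
```

```text
(388, 280) [112 206  57]
(178, 206) [78 57 67]
(178, 265) [ 10 218 109]
(362, 270) [ 22  33 141]
(165, 278) [ 10 180  65]
blue 589.0 [ 0.45933017 -0.22980405  0.02976274] yaw -1.4936812090790625 reach 0.04458076336266389
orange 565.5 [0.45158744 0.23824619 0.02979625] yaw -0.14331023091570327 reach 0.04231164167659981
teal 472.5 [0.61812401 0.24134566 0.02831565] yaw -0.14065696531072816 reach 0.04098682288269579
eye [[ 0.57851313 -0.00381511  0.016     ]] [[ 0.57958068 -0.00266411  0.016     ]]
tip [0.54506248 0.01377193 0.0898074 ] [np.float64(0.0011107924500851274), np.float64(0.0011107924500851367)]
knob top [ 0.61084305 -0.21602713  0.11625442] [np.float64(0.0007601451609987473), np.float64(0.0007601451609986886)]
```

Request:
drive_tool --moves '[-0.026,-0.022,0,0,0,0,0,-0.026,-0.022,0,0,0,0,0,-0.026,-0.022,0,0,0,0,0,-0.026,-0.022,0,0,0,0,0,-0.026,-0.022,0,0,0,0,0,-0.026,-0.022,0,0,0,0,0,-0.026,-0.022,0,0,0,0,0,-0.026,-0.022,0,0,0,0,0,-0.026,-0.022,0,0,0,0,0,-0.026,-0.022,0,0,0,0,0,-0.026,-0.022,0,0,0,0,0,-0.026,-0.022,0,0,0,0,0]'

```text
time_s: 1.4
tcp_pos: [0.4404, 0.2281, 0.2228]
orientation: [0.639, 3.076, 0.001]
contact_force: [0.2, 0.3, 0.4]
opening: 0.0872
```

Request:
drive_tool --moves '[-0.026,-0.022,0,0,0,0,0,-0.026,-0.022,0,0,0,0,0,-0.026,-0.022,0,0,0,0,0,-0.026,-0.022,0,0,0,0,0,-0.026,-0.022,0,0,0,0,0,-0.026,-0.022,0,0,0,0,0,-0.026,-0.022,0,0,0,0.05,0]'

```text
time_s: 1.98
tcp_pos: [0.546, 0.0143, 0.2229]
orientation: [0.714, 3.059, 0.001]
contact_force: [0.5, 0.7, -0.7]
opening: 0.087
```

```bash
python3 - <<'E'
from h import *
p,r,s=pose(); print(s["time_s"],p,r.as_matrix()[:,0],s["contact_force"],np.abs(s["joint_velocities"]).max())
w=grab("wrist","w1.png")
print(proj(w,[[.545,.0138,.094],[.579,-.0032,.016]]))
E
```

```text
1.9833 [0.54603637 0.01434098 0.22291567] [-8.96568015e-01  4.42905784e-01 -5.11630675e-04] [ 0.54230793  0.72560714 -0.6867095 ] 0.48053132083476596
[[274.21906573 204.01050821]
 [274.02987512 217.5035255 ]]
```

View pics/w1.png

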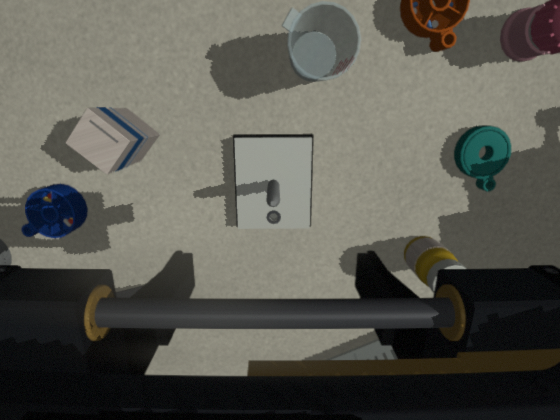

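```bash
python3 - <<'E'
from h import *
w=grab("wrist");w=grab("wrist");crop(w,220,120,330,240,6,"w2.png");cv2.imwrite("pics/w2full.png",w["pixels"])
p,r,s=pose(); print(s["time_s"],p,r.as_matrix()[:,0],s["contact_force"],np.abs(s["joint_velocities"]).max())
E
```

```text
2.1333 [0.54614072 0.01278905 0.22268993] [-8.93650982e-01  4.48761893e-01 -8.28405968e-04] [ 0.5223253   0.89288509 -0.0732291 ] 0.059755964411193234
```

View pics/w2.png

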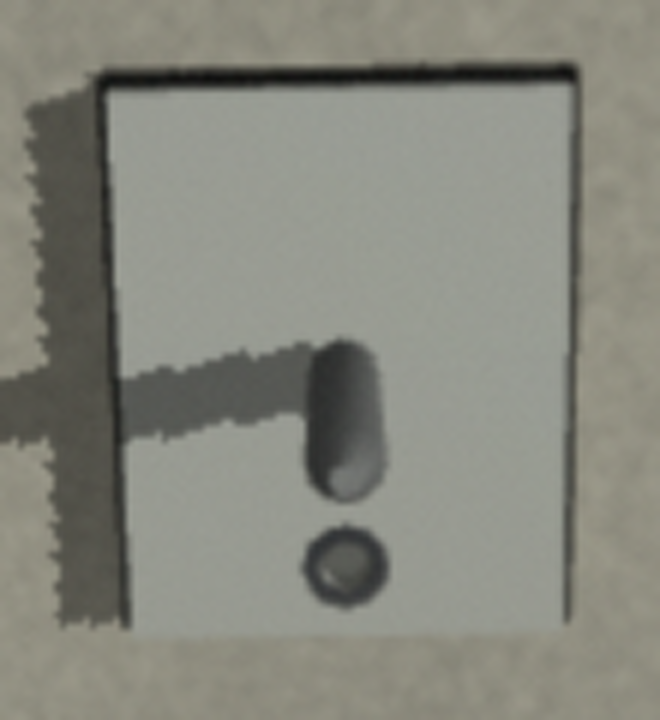

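```bash
python3 - <<'E'
from h import *
w=grab("wrist")
f=lambda a,x0,y0,k:[(np.array(a)+.5)/k-.5+[x0,y0]][0]
c=[f(a,220,120,6) for a in [(107,85),(573,82),(567,632),(131,632)]]
P=onz(w,c,.016);print(P,"size",[np.linalg.norm(P[i]-P[(i+1)%4]) for i in range(4)],"centre",P.mean(0))
e=onz(w,[f((346,566),220,120,6)],.016)[0];print("eye",e,np.linalg.norm(e-P.mean(0)))
t=onz(w,[f((346,477),220,120,6)],.094)[0];print("tip",t,(e-t),np.linalg.norm((e-t)[:2]),np.arctan2(*(e-t)[1::-1]))
a=(P[2]+P[3]-P[0]-P[1])/2;print("yaw plate",np.arctan2(a[1],a[0]),"yaw eye-centre",np.arctan2(*(e-P.mean(0))[1::-1]))
# rings
for col,roi in [("blue",(10,170,110,250)),("orange",(390,0,480,60)),("teal",(440,110,520,200))]:
    crop(w,*roi,6 if col!="teal" else 6,f"w3{col}.png")
E
cd pics; python3 -c "
import cv2
a=[cv2.copyMakeBorder(cv2.imread('w3%s.png'%c),0,0,0,0,0) for c in ('blue','orange','teal')]
[cv2.imwrite('w3%d.png'%i,x) for i,x in enumerate(a)]"
```

```text
[[ 0.47670575  0.00217406  0.016     ]
 [ 0.51369162  0.07695986  0.016     ]
 [ 0.60787487  0.03237526  0.016     ]
 [ 0.56991981 -0.04313572  0.016     ]] size [np.float64(0.08343183841780395), np.float64(0.10420303045524515), np.float64(0.08451328327267743), np.float64(0.10364283010037496)] centre [0.54204801 0.01709336 0.016     ]
eye [5.76642096e-01 8.31107513e-05 1.60000000e-02] 0.03854995764656694
tip [0.5421265 0.016621  0.094    ] [ 0.03451559 -0.01653789 -0.078     ] 0.038273072147924664 -0.44682291734313306
yaw plate -0.4472756708638146 yaw eye-centre -0.45699358448752453
```

View pics/w30.png

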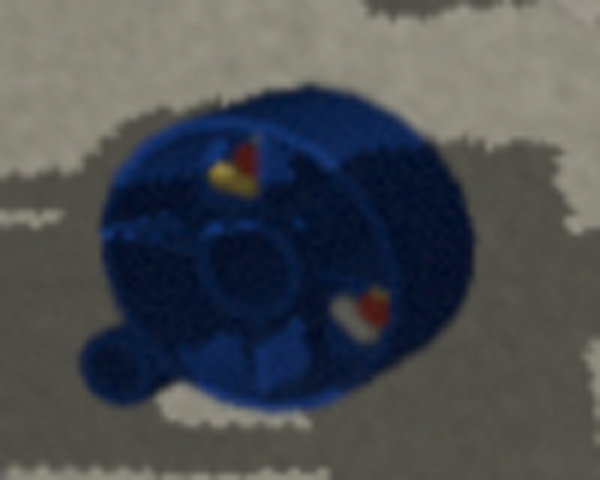

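View pics/w32.png

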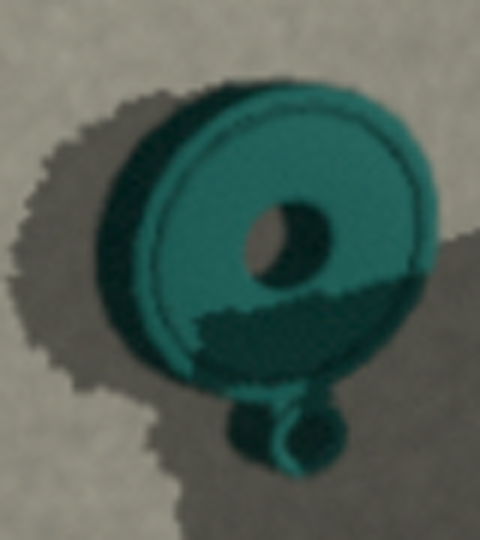

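```bash
cat >> h.py <<'E'
def f(a,x0,y0,k): return (np.array(a)+.5)/k-.5+np.array([x0,y0])
def wrap(a): return (a+np.pi)%(2*np.pi)-np.pi
def plan(goal,xaz,n=None):
    """print tool-frame shift from measured pose to goal (world), yaw delta (tool rz), tilt fix"""
    p,r,s=pose(); M=r.as_matrix(); d=M.T@(np.array(goal)-p)
    az=np.arctan2(M[1,0],M[0,0]); rz=-wrap(xaz-az)
    print("t",round(s["time_s"],2),"at",p.round(4),"az",round(az,4),"F",np.round(s["contact_force"],1),"open",round(s["opening"],4))
    print("tool shift",d.round(4),"rz",round(rz,4),"(shift before turning) tiltz",M[:,2].round(4))
    d2=Ro.from_euler("z",rz).as_matrix().T@d; print("shift if turned first",d2.round(4))
E
python3 - <<'E'
from h import *
w=grab("wrist")
for n,z,c,e,o in [("blue",.028,(250,266),(122,365),(10,170)),("lid",.016,(287,245),(312,437),(440,110))]:
    P=onz(w,[f(c,*o,6),f(e,*o,6)],z);d=(P[1]-P[0]);print(n,P[0],P[1],np.linalg.norm(d),np.arctan2(d[1],d[0]))
    if n=="blue": B=P[0];y=np.arctan2(d[1],d[0])
plan([*B[:2],.16],y+np.pi)
E
```

```text
blue [ 0.45773238 -0.22626818  0.028     ] [ 0.46221405 -0.26240308  0.028     ] 0.0364117639817777 -1.4474005462165431
lid [0.61402103 0.24471596 0.016     ] [0.65160472 0.23894539 0.016     ] 0.03802411631363049 -0.15234934767298278
t 2.23 at [0.5453 0.0165 0.2225] az 2.6821 F [-0.7  0.4  0. ] open 0.0869
tool shift [-0.0292 -0.2564  0.0624] rz 0.9879 (shift before turning) tiltz [-4.e-04  3.e-04 -1.e+00]
shift if turned first [-0.2301 -0.1168  0.0624]
```

View pics/w31.png

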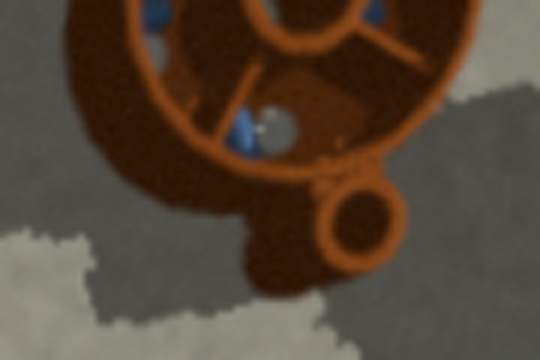

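```bash
python3 - <<'E'
from h import *
w=grab("wrist");p0=pose()[0];w=grab("wrist");p1=pose()[0];print(p0,p1)
import pickle;pickle.dump(w,open("w4.pkl","wb"))
crop(w,220,120,330,240,6,"w4.png")
E
```

```text
[0.54521536 0.01715836 0.22246187] [0.54516783 0.01742951 0.22249759]
```

View pics/w4.png

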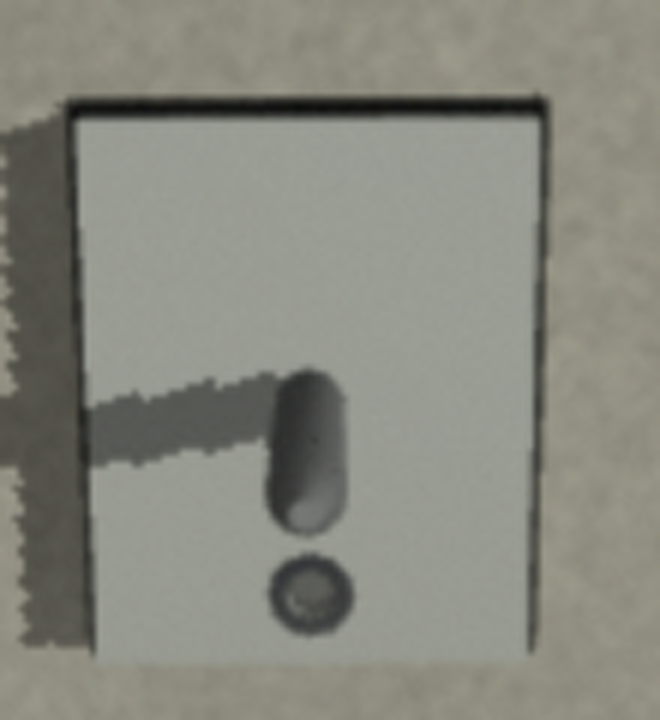

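```bash
python3 - <<'E'
from h import *
import pickle
w=pickle.load(open("w4.pkl","rb"))
P=onz(w,[f(a,220,120,6) for a in [(76,117),(541,114),(532,660),(95,661)]],.016);print("size",[np.linalg.norm(P[i]-P[(i+1)%4]).round(4) for i in range(4)],"centre",P.mean(0))
e=onz(w,[f((311,595),220,120,6)],.016)[0];print("eye",e,np.linalg.norm(e-P.mean(0)))
t=onz(w,[f((306,513),220,120,6)],.094)[0];print("tip",t,(e-t),np.linalg.norm((e-t)[:2]),np.arctan2(*(e-t)[1::-1]))
a=(P[2]+P[3]-P[0]-P[1])/2;print("yaw plate",np.arctan2(a[1],a[0]),"yaw eye-centre",np.arctan2(*(e-P.mean(0))[1::-1]))
E
```

```text
size [np.float64(0.0836), np.float64(0.1042), np.float64(0.085), np.float64(0.1039)] centre [0.54326766 0.01355849 0.016     ]
eye [ 0.57784465 -0.00362798  0.016     ] 0.03861273176481726
tip [0.54337604 0.01332169 0.094     ] [ 0.0344686  -0.01694968 -0.078     ] 0.038410624360091024 -0.45701983989644507
yaw plate -0.4519908736229705 yaw eye-centre -0.46128447399389405
```

Request:
drive_tool --moves '[-0.004,-0.02,0.006,0,0,0,0,-0.004,-0.03,0.008,0,0,0,0,-0.004,-0.03,0.008,0,0,0,0,-0.004,-0.03,0.008,0,0,0,0,-0.004,-0.03,0.008,0,0,0,0,-0.004,-0.03,0.008,0,0,0,0,-0.004,-0.03,0.008,0,0,0,0,-0.004,-0.03,0.008,0,0,0,0,0,-0.02,0,0,0,0,0,0,-0.01,0,0,0,0,0,0,0,0,0,0,0.115,0,0,0,0,0,0,0.115,0]'

```text
time_s: 3.33
tcp_pos: [0.4592, -0.2305, 0.1608]
orientation: [1.068, 2.954, 0.001]
contact_force: [-0.0, 0.9, 0.7]
opening: 0.087
```

Request:
drive_tool --moves '[0,0,0,0,0,0.115,0,0,0,0,0,0,0.115,0,0,0,0,0,0,0.115,0,0,0,0,0,0,0.115,0,0,0,0,0,0,0.115,0,0,0,0,0,0,0.115,0,0,0,0,0,0,0.11,0,0,0,0,0,0,0,0,0,0,0,0,0,0,0]'

```text
time_s: 4.08
tcp_pos: [0.4595, -0.2299, 0.1608]
orientation: [2.123, 2.316, 0.001]
contact_force: [-0.2, 0.3, -0.1]
opening: 0.0868
```

```bash
python3 - <<'E'
from h import *
w=grab("wrist");w=grab("wrist","w5.png")
import pickle;pickle.dump(w,open("w5.pkl","wb"))
plan([.4593,-.2298,.16],1.65)
E
```

```text
t 4.18 at [ 0.4592 -0.2305  0.1607] az 1.6567 F [ 0.1 -0.6 -0.3] open 0.0872
tool shift [0.0007 0.0002 0.0007] rz 0.0067 (shift before turning) tiltz [ 3.e-04  2.e-04 -1.e+00]
shift if turned first [0.0007 0.0001 0.0007]
```

View pics/w5.png

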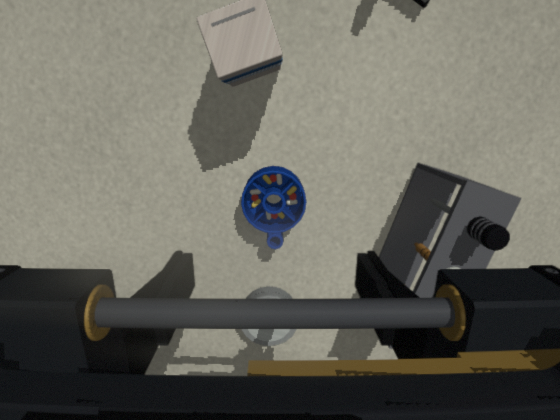

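```bash
python3 - <<'E'
from h import *
import pickle
w=pickle.load(open("w5.pkl","rb")); crop(w,235,160,315,255,7,"w5c.png")
E
```

```text
(no output)
```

View pics/w5c.png

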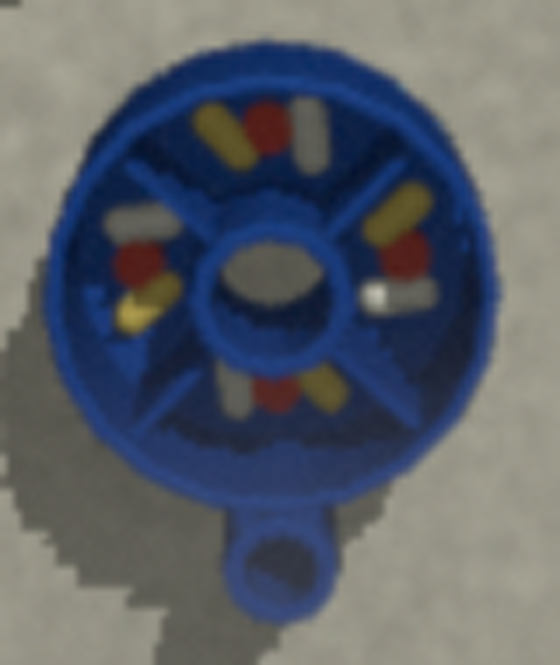

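```bash
python3 - <<'E'
from h import *
import pickle
w=pickle.load(open("w5.pkl","rb"))
P=onz(w,[f(a,235,160,7) for a in [(272.5,300),(281,567),(48,291),(498,291),(273,508),(273,73)]],.028);d=P[1]-P[0]
print(P,np.linalg.norm(d),np.arctan2(d[1],d[0]),np.linalg.norm(P[2]-P[3]),P[2:4].mean(0),P[4:].mean(0),np.linalg.norm(P[4]-P[5]))
c=(P[0]+P[2:4].mean(0)*0+P[4:].mean(0))/2; plan([*c[:2],.0145],np.arctan2(d[1],d[0])+np.pi)
E
```

```text
[[ 0.45791351 -0.22986662  0.028     ]
 [ 0.46223845 -0.26687745  0.028     ]
 [ 0.42877386 -0.2311671   0.028     ]
 [ 0.48697474 -0.22613216  0.028     ]
 [ 0.46044118 -0.25853716  0.028     ]
 [ 0.4554352  -0.2002608   0.028     ]] 0.03726266982460462 -1.454468017094975 0.058418261973403364 [ 0.4578743  -0.22864963  0.028     ] [ 0.45793819 -0.22939898  0.028     ] 0.058490972629018534
t 4.18 at [ 0.4592 -0.2305  0.1607] az 1.6567 F [ 0.1 -0.6 -0.3] open 0.0872
tool shift [ 0.0009 -0.0012  0.1462] rz -0.0304 (shift before turning) tiltz [ 3.e-04  2.e-04 -1.e+00]
shift if turned first [ 0.001  -0.0012  0.1462]
```

Request:
drive_tool --moves '[0.001,-0.001,0.02,0,0,-0.03,0,0,0,0.03,0,0,0,0,0,0,0.03,0,0,0,0,0,0,0.03,0,0,0,0,0,0,0.02,0,0,0,0,0,0,0.01,0,0,0,0,0,0,0.006,0,0,0,0,0,0,0,0,0,0,0,0,0,0,0,0,0,1,0,0,0,0,0,0,1,0,0,0,0,0,0,1,0,0,0,0,0,0,1]'

```text
time_s: 5.18
tcp_pos: [0.4584, -0.2304, 0.0154]
orientation: [2.094, 2.341, 0.002]
contact_force: [0.3, -0.3, 0.4]
opening: 0.068
```

Request:
drive_tool --moves '[0,0,0,0,0,0,1,0,0,0,0,0,0,1,0,0,0,0,0,0,1,0,0,0,0,0,0,1]'

```text
time_s: 5.52
tcp_pos: [0.4582, -0.2304, 0.0151]
orientation: [2.094, 2.341, 0.001]
contact_force: [-1.6, 0.4, 5.9]
opening: 0.0595
```

Request:
drive_tool --moves '[0,0,-0.005,0,0,0,1,0,0,-0.01,0,0,0,1,0,0,-0.02,0,0,0,1,0,0,-0.025,0,0,0,1,0,0,-0.025,0,0,0,1,0,0,-0.02,0,0,0,1,0,0,-0.015,0,0,0,1,0,0,-0.01,0,0,0,1,0,0,0,0,0,0,1,0,0,0,0,0,0,1,0,0,0,0,0,0,1]'

```text
time_s: 6.43
tcp_pos: [0.4572, -0.2301, 0.1437]
orientation: [-2.094, -2.341, 0.001]
contact_force: [-1.0, -0.1, -1.9]
opening: 0.0599
```

```bash
python3 - <<'E'
from h import *
w=grab("wrist","w6.png")
import pickle;pickle.dump(w,open("w6.pkl","wb"))
crop(w,170,180,390,310,3,"w6c.png")
plan([.4593,-.2298,.16],1.65)
E
```

```text
t 6.48 at [ 0.457  -0.2301  0.1436] az 1.6818 F [-0.6 -1.1 -1.2] open 0.0595
tool shift [ 0.      0.0023 -0.0165] rz 0.0318 (shift before turning) tiltz [-1.8e-03  2.0e-04 -1.0e+00]
shift if turned first [ 0.0001  0.0022 -0.0165]
```

View pics/w6c.png

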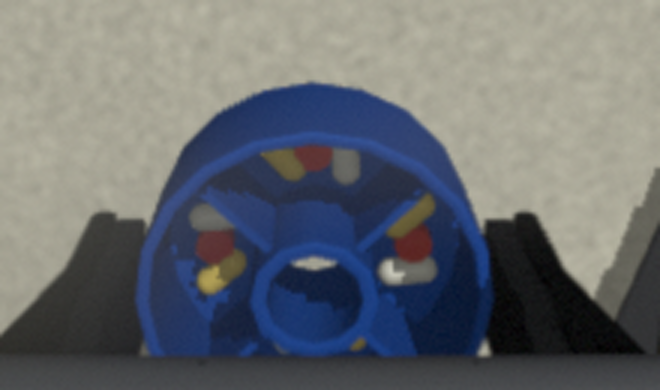

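```bash
python3 - <<'E'
from h import *
import pickle
w=pickle.load(open("w6.pkl","rb"));p,r,s=pose()
for z in (.013,.0125): print(r.inv().apply(onz(w,[f((314,297),170,180,3)],p[2]+z)[0]-p), r.inv().apply(onz(w,[f((315,245),170,180,3)],p[2]+z)[0]-p))
# corrected goal
t=np.array([.5434,.0134]); xaz=-.457+np.pi
plan([*t,.1437],xaz)
E
```

```text
[ 0.0012481  -0.00055606 -0.01299859] [ 0.01066059 -0.00039084 -0.0129954 ]
[ 0.00097968 -0.00055597 -0.01249869] [ 0.01042386 -0.00039019 -0.01249549]
t 6.48 at [ 0.457  -0.2301  0.1436] az 1.6818 F [-0.6 -1.1 -1.2] open 0.0595
tool shift [ 0.2324  0.1128 -0.0003] rz -1.0028 (shift before turning) tiltz [-1.8e-03  2.0e-04 -1.0e+00]
shift if turned first [ 0.0299  0.2566 -0.0003]
```

Request:
drive_tool --moves '[0,0,0,0,0,-0.06,1,0,0,0,0,0,-0.1,1,0,0,0,0,0,-0.1,1,0,0,0,0,0,-0.1,1,0,0,0,0,0,-0.1,1,0,0,0,0,0,-0.1,1,0,0,0,0,0,-0.1,1,0,0,0,0,0,-0.1,1,0,0,0,0,0,-0.1,1,0,0,0,0,0,-0.1,1,0,0,0,0,0,-0.043,1,0.002,0.015,0,0,0,0,1]'

```text
time_s: 7.48
tcp_pos: [0.4609, -0.2184, 0.1436]
orientation: [-0.712, -3.058, 0.003]
contact_force: [-0.8, 0.0, -0.3]
opening: 0.0596
```

Request:
drive_tool --moves '[0.003,0.025,0,0,0,0,1,0.003,0.03,0,0,0,0,1,0.003,0.03,0,0,0,0,1,0.004,0.03,0,0,0,0,1,0.004,0.03,0,0,0,0,1,0.004,0.03,0,0,0,0,1,0.003,0.03,0,0,0,0,1,0.002,0.02,0,0,0,0,1,0.001,0.012,0,0,0,0,1,0,0.005,0,0,0,0,1,0,0,0,0,0,0,1,0,0,0,0,0,0,1]'

```text
time_s: 8.48
tcp_pos: [0.5446, 0.0115, 0.1442]
orientation: [-0.713, -3.059, 0.002]
contact_force: [0.4, -0.7, 0.1]
opening: 0.0594
```

```bash
python3 - <<'E'
from h import *
w=grab("wrist")
w=grab("wrist","w7.png")
import pickle;pickle.dump(w,open("w7.pkl","wb"))
crop(w,170,140,390,310,3,"w7c.png")
sc=grab("scene");crop(sc,250,140,340,260,6,"s7.png")
plan([.5446,.0134,.1437],-.457+np.pi)
E
```

```text
t 8.63 at [0.5447 0.0114 0.1446] az 2.6824 F [ 0.8 -0.5 -1. ] open 0.0596
tool shift [0.001  0.0017 0.0009] rz -0.0021 (shift before turning) tiltz [-1.e-04 -2.e-04 -1.e+00]
shift if turned first [0.001  0.0017 0.0009]
```

View pics/w7c.png

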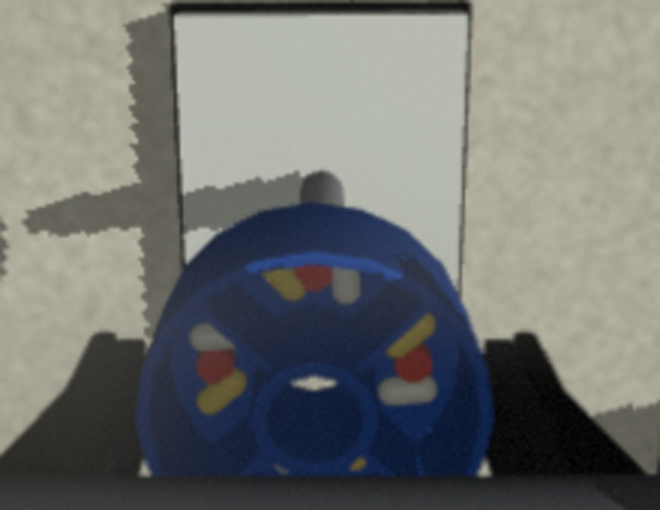

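View pics/s7.png

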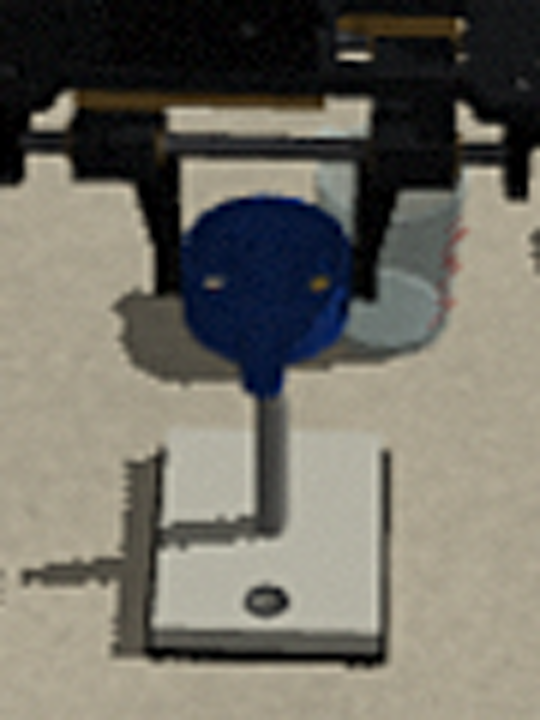

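Request:
drive_tool --moves '[0.001,0.0017,0.005,0,0,0,1,0,0,0.01,0,0,0,1,0,0,0.01,0,0,0,1,0,0,0.005,0,0,0,1,0,0,0.004,0,0,0,1,0,0,0.004,0,0,0,1,0,0,0.003,0,0,0,1,0,0,0,0,0,0,1]'

```text
time_s: 9.3
tcp_pos: [0.5446, 0.015, 0.1029]
orientation: [-0.711, -3.059, 0.001]
contact_force: [-1.1, -0.2, -0.8]
opening: 0.0598
```

```bash
python3 - <<'E'
from h import *
w=grab("wrist","w8.png");crop(w,170,140,390,310,3,"w8c.png")
plan([.5446,.0134,.031],-.457+np.pi)
E
```

```text
t 9.35 at [0.5448 0.015  0.1034] az 2.6848 F [ 0.3 -0.6 -0.1] open 0.06
tool shift [-0.0005 -0.0015  0.0724] rz 0.0002 (shift before turning) tiltz [-4.e-04 -2.e-04 -1.e+00]
shift if turned first [-0.0005 -0.0015  0.0724]
```

View pics/w8c.png

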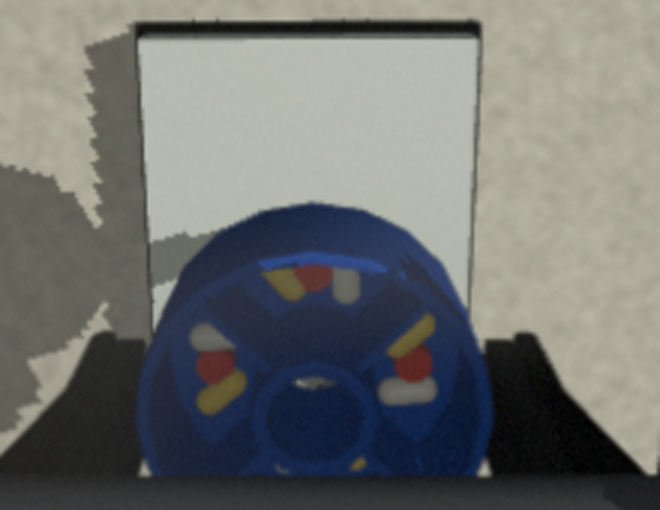

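Request:
drive_tool --moves '[0,-0.0013,0.003,0,0,0,1,0,0,0.005,0,0,0,1,0,0,0.007,0,0,0,1,0,0,0.007,0,0,0,1,0,0,0,0,0,0,1]'

```text
time_s: 9.77
tcp_pos: [0.5436, 0.0138, 0.0799]
orientation: [-0.711, -3.059, 0.002]
contact_force: [0.9, -0.6, -1.0]
opening: 0.0602
```

```bash
python3 - <<'E'
from h import *
w=grab("wrist","w9.png");crop(w,170,140,390,310,3,"w9c.png")
plan([.5446,.0134,.031],-.457+np.pi)
E
```

```text
t 9.82 at [0.5438 0.0137 0.0806] az 2.6847 F [ 1.1 -0.4 -1.1] open 0.0597
tool shift [-0.0009  0.0001  0.0496] rz 0.0001 (shift before turning) tiltz [-1.4e-03 -6.0e-04 -1.0e+00]
shift if turned first [-0.0009  0.0001  0.0496]
```

View pics/w9c.png

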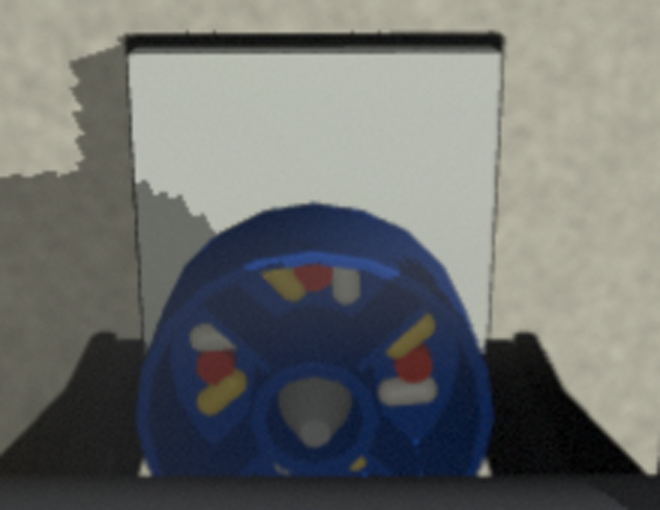

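Request:
drive_tool --moves '[0,0,0.006,0,0,0,1,0,0,0.008,0,0,0,1,0,0,0.008,0,0,0,1,0,0,0.008,0,0,0,1,0,0,0.008,0,0,0,1,0,0,0.005,0,0,0,1,0,0,0.002,0,0,0,1,0,0,0,0,0,0,1]'

```text
time_s: 10.48
tcp_pos: [0.544, 0.0138, 0.0359]
orientation: [-0.711, -3.059, 0.001]
contact_force: [-0.2, -0.0, -0.5]
opening: 0.0596
```

Request:
drive_tool --moves '[0,0,0.002,0,0,0,1,0,0,0.002,0,0,0,1,0,0,0.001,0,0,0,1,0,0,0,0,0,0,1]'

```text
time_s: 10.82
tcp_pos: [0.5443, 0.0139, 0.0315]
orientation: [-0.711, -3.06, -0.0]
contact_force: [0.4, -1.1, -0.8]
opening: 0.0597
```

Request:
drive_tool --moves '[0,0,0.001,0,0,0,1,0,0,0.001,0,0,0,1,0,0,0,0,0,0,1]'

```text
time_s: 11.07
tcp_pos: [0.5446, 0.0139, 0.031]
orientation: [-0.712, -3.06, -0.001]
contact_force: [-7.4, -0.1, 17.2]
opening: 0.0596
```

```bash
python3 - <<'E'
from h import *
w=grab("wrist","w10.png");crop(w,170,140,390,310,3,"w10c.png")
sc=grab("scene");crop(sc,250,140,340,260,6,"s10.png")
plan([.5446,.0134,.031],-.457+np.pi)
E
```

```text
t 11.17 at [0.5446 0.0139 0.031 ] az 2.6845 F [-7.9 -0.7 17.3] open 0.0596
tool shift [-0.0003 -0.0004 -0.    ] rz -0.0001 (shift before turning) tiltz [ 2.e-04  9.e-04 -1.e+00]
shift if turned first [-0.0003 -0.0004 -0.    ]
```

View pics/s10.png

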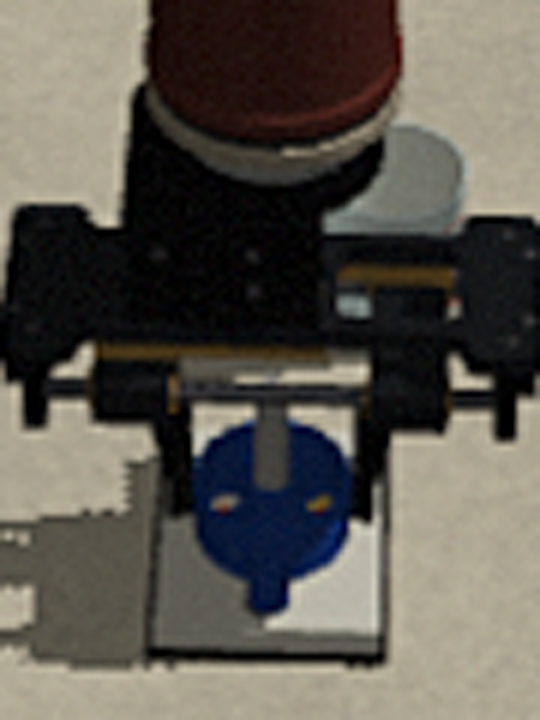

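Request:
drive_tool --moves '[0,0,-0.0015,0,0,0,1,0,0,0,0,0,0,0,0,0,0,0,0,0,0,0,0,0,0,0,0,0,0,0,0,0,0,0,0,0,0,-0.01,0,0,0,0,0,0,-0.025,0,0,0,0,0,0,-0.03,0,0,0,0,0,0,-0.035,0,0,0,0,0,0,-0.035,0,0,0,0,0,0,-0.035,0,0,0,0,0,0,-0.02,0,0,0,0]'

```text
time_s: 12.17
tcp_pos: [0.5454, 0.0135, 0.2259]
orientation: [0.712, 3.056, 0.003]
contact_force: [0.9, 0.2, -0.1]
opening: 0.0871
```

Request:
drive_tool --moves '[0,0,0,0,0,0,0,0,0,0,0,0,0,0]'

```text
time_s: 12.33
tcp_pos: [0.545, 0.0139, 0.2227]
orientation: [0.711, 3.058, 0.002]
contact_force: [0.2, 0.6, -0.4]
opening: 0.0869
```

```bash
python3 - <<'E'
from h import *
w=grab("wrist","w11.png");crop(w,220,120,330,240,6,"w11c.png")
import pickle;pickle.dump(w,open("w11.pkl","wb"))
plan([.4516,.2382,.16],-.143+np.pi)
E
```

```text
t 12.38 at [0.5442 0.0138 0.2213] az 2.6847 F [ 1.  -0.5 -0.2] open 0.0872
tool shift [0.1821 0.1605 0.0613] rz -0.3139 (shift before turning) tiltz [ 4.e-04  2.e-04 -1.e+00]
shift if turned first [0.1237 0.2088 0.0613]
```

View pics/w11c.png

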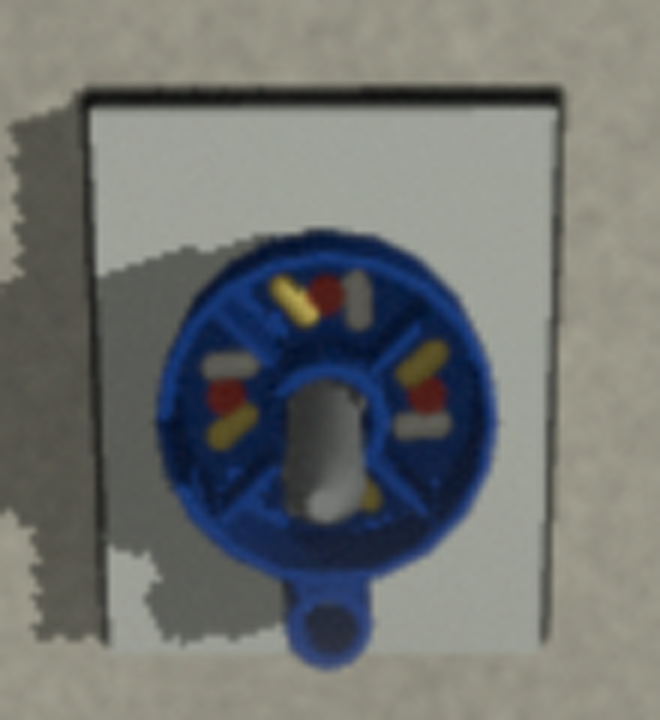

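```bash
python3 - <<'E'
from h import *
import pickle
w=pickle.load(open("w11.pkl","rb"))
P=onz(w,[f(a,220,120,6) for a in [(90,108),(558,106),(547,652),(107,652)]],.016);c=P.mean(0);a=(P[2]+P[3]-P[0]-P[1])/2;y=np.arctan2(a[1],a[0])
print("size",[np.linalg.norm(P[i]-P[(i+1)%4]).round(4) for i in range(4)],c,y, "pred eye",c[:2]+.038*np.array([np.cos(y),np.sin(y)]))
e=onz(w,[f((330,628),220,120,6)],.044)[0];t=onz(w,[f((321,502),220,120,6)],.094)[0]
print("blue eye",e,"tip",t,np.linalg.norm((e-t)[:2]),np.arctan2(*(e-t)[1::-1]),np.arctan2(*(e-c)[1::-1]))
E
```

```text
size [np.float64(0.084), np.float64(0.1041), np.float64(0.0856), np.float64(0.1037)] [0.54349704 0.01346202 0.016     ] -0.452391614768929 pred eye [ 0.57767441 -0.00314845]
blue eye [ 0.57726117 -0.00233394  0.044     ] tip [0.54307729 0.01280514 0.094     ] 0.037386218135438465 -0.41691050660613715 -0.43758423506766947
```

Request:
drive_tool --moves '[0.012,0.0105,0.004,0,0,0,0,0.02,0.018,0.006,0,0,0,0,0.025,0.022,0.009,0,0,0,0,0.025,0.022,0.009,0,0,0,0,0.025,0.022,0.009,0,0,0,0,0.025,0.022,0.009,0,0,0,0,0.025,0.022,0.009,0,0,0,0,0.015,0.013,0.006,0,0,-0.07,0,0.01,0.009,0,0,0,-0.07,0,0,0,0,0,0,-0.1,0,0,0,0,0,0,-0.07,0,0,0,0,0,0,0,0]'

```text
time_s: 13.38
tcp_pos: [0.4499, 0.2375, 0.1586]
orientation: [-0.224, -3.132, 0.003]
contact_force: [-0.6, -0.9, 0.5]
opening: 0.0867
```

Request:
drive_tool --moves '[0,0,0,0,0,0,0,0,0,0,0,0,0,0]'

```text
time_s: 13.55
tcp_pos: [0.4507, 0.2374, 0.1594]
orientation: [-0.235, -3.132, 0.001]
contact_force: [0.6, -0.5, -0.3]
opening: 0.0875
```

```bash
python3 - <<'E'
from h import *
w=grab("wrist","w12.png")
import pickle;pickle.dump(w,open("w12.pkl","wb"));crop(w,235,140,315,255,6,"w12c.png")
plan([.4516,.2382,.16],-.143+np.pi)
E
```

```text
t 13.6 at [0.4508 0.2374 0.1596] az 2.9922 F [ 0.2  0.2 -0.7] open 0.0867
tool shift [-0.0007  0.0009 -0.0004] rz -0.0064 (shift before turning) tiltz [-7.e-04 -6.e-04 -1.e+00]
shift if turned first [-0.0007  0.0009 -0.0004]
```

View pics/w12.png

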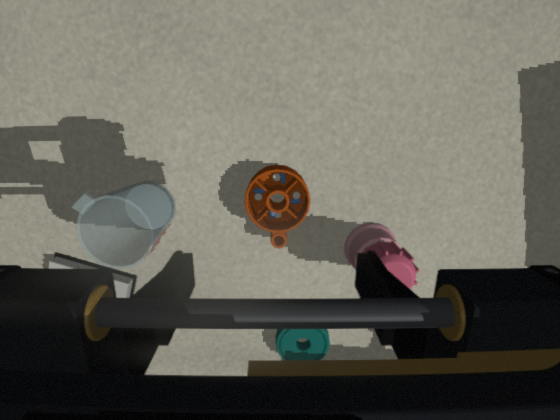

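View pics/w12c.png

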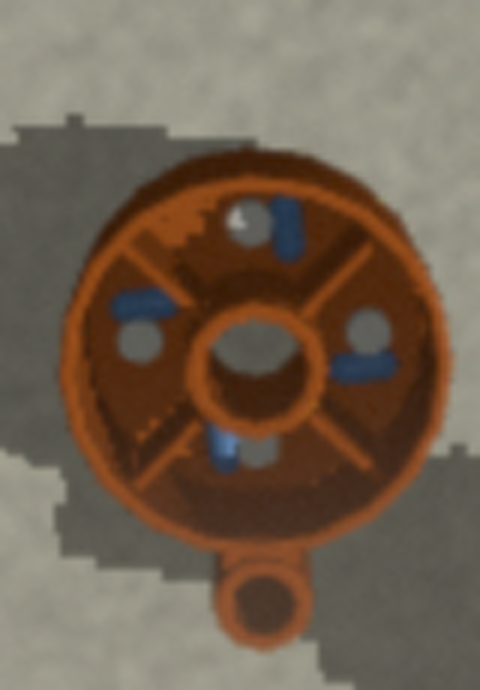

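```bash
python3 - <<'E'
from h import *
import pickle
w=pickle.load(open("w12.pkl","rb"))
P=onz(w,[f(a,235,140,6) for a in [(257,371),(264,601),(62,362),(451,362)]],.028);d=P[1]-P[0]
print(P,np.linalg.norm(d),np.arctan2(d[1],d[0]),np.linalg.norm(P[2]-P[3]),P[2:4].mean(0))
c=P[0]; plan([*c[:2],.017],np.arctan2(d[1],d[0])+np.pi)
_,r,_=pose();p=pose()[0]
print("cup rim tool",[r.inv().apply(onz(w,[q],.08)[0]-c) for q in [(115,230),(155,230),(74,200)]])
print("crusher",r.inv().apply(onz(w,[(371,245)],.0)[0]-c),r.inv().apply(onz(w,[(400,270)],.073)[0]-c))
E
```

```text
[[0.44812903 0.23959423 0.028     ]
 [0.48509667 0.23520527 0.028     ]
 [0.44234205 0.21076025 0.028     ]
 [0.45110645 0.2687002  0.028     ]] 0.03722726549385501 -0.11817137367634609 0.05859908993134787 [0.44672425 0.23973022 0.028     ]
t 13.6 at [0.4508 0.2374 0.1596] az 2.9922 F [ 0.2  0.2 -0.7] open 0.0867
tool shift [0.0029 0.0019 0.1426] rz -0.0312 (shift before turning) tiltz [-7.e-04 -6.e-04 -1.e+00]
shift if turned first [0.0028 0.0019 0.1426]
cup rim tool [array([-0.00858787, -0.1260794 , -0.05191238]), array([-0.00853574, -0.09461439, -0.05193544]), array([ 0.01550507, -0.15461078, -0.05187778])]
crusher [-0.05440201  0.09744182  0.02789766] [-0.04632668  0.10076397 -0.04510023]
```

Request:
drive_tool --moves '[0.003,0.002,0.02,0,0,-0.03,0.13,0,0,0.03,0,0,0,0.13,0,0,0.03,0,0,0,0.13,0,0,0.03,0,0,0,0.13,0,0,0.02,0,0,0,0.13,0,0,0.008,0,0,0,0.13,0,0,0.0045,0,0,0,0.13,0,0,0,0,0,0,0.13,0,0,0,0,0,0,1,0,0,0,0,0,0,1,0,0,0,0,0,0,1,0,0,0,0,0,0,1]'

```text
time_s: 14.6
tcp_pos: [0.449, 0.2407, 0.0186]
orientation: [0.183, 3.135, 0.002]
contact_force: [0.1, -0.7, 5.8]
opening: 0.0597
```

Request:
drive_tool --moves '[0,0,0,0,0,0,1,0,0,0,0,0,0,1,0,0,0,0,0,0,1]'

```text
time_s: 14.85
tcp_pos: [0.449, 0.2407, 0.0186]
orientation: [0.184, 3.135, 0.002]
contact_force: [-1.1, -0.8, 7.5]
opening: 0.0591
```

Request:
drive_tool --moves '[0,0,-0.005,0,0,0,1,0,0,-0.01,0,0,0,1,0,0,-0.02,0,0,0,1,0,0,-0.025,0,0,0,1,0,0,-0.025,0,0,0,1,0,0,-0.02,0,0,0,1,0,0,-0.015,0,0,0,1,0,0,-0.01,0,0,0,1,0,0,0,0,0,0,1,0,0,0,0,0,0,1,0,0,0,0,0,0,1]'

```text
time_s: 15.77
tcp_pos: [0.4477, 0.2399, 0.1466]
orientation: [-0.183, -3.135, 0.002]
contact_force: [-0.1, -0.1, -0.9]
opening: 0.0594
```

```bash
python3 - <<'E'
from h import *
w=grab("wrist","w13.png")
import pickle;pickle.dump(w,open("w13.pkl","wb"))
crop(w,170,180,390,310,3,"w13c.png")
plan([.5446,.0134,.16],-.457+np.pi)
E
```

```text
t 15.82 at [0.4476 0.2398 0.1464] az 3.0248 F [ 0.4 -0.2 -0.5] open 0.0595
tool shift [-0.1227 -0.2136 -0.0134] rz 0.3402 (shift before turning) tiltz [-0.0015 -0.0013 -1.    ]
shift if turned first [-0.187  -0.1604 -0.0134]
```

View pics/w13c.png

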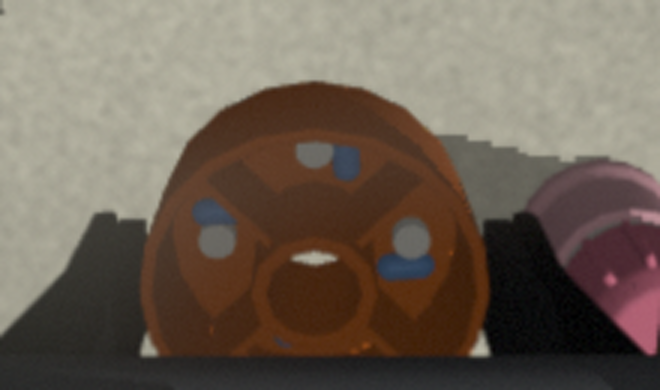

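```bash
python3 - <<'E'
from h import *
import pickle
w=pickle.load(open("w13.pkl","rb"));p,r,s=pose()
o=r.inv().apply(onz(w,[f((314,292),170,180,3)],p[2]+.0094)[0]-p);print(o)
az=2.683;x=np.array([np.cos(az),np.sin(az)]);y=np.array([x[1],-x[0]])
g=np.array([.5434,.0134])-x*o[0]-y*o[1];print(g); plan([*g,.1466],az)
E
```

```text
[ 0.00121547 -0.00079138 -0.00939721]
[0.54484022 0.01357154]
t 15.82 at [0.4476 0.2398 0.1464] az 3.0248 F [ 0.4 -0.2 -0.5] open 0.0595
tool shift [-0.1229 -0.2134 -0.    ] rz 0.3418 (shift before turning) tiltz [-0.0015 -0.0013 -1.    ]
shift if turned first [-0.1874 -0.1599 -0.    ]
```

Request:
drive_tool --moves '[0,0,0,0,0,0.06,1,0,0,0,0,0,0.1,1,0,0,0,0,0,0.1,1,-0.008,-0.007,0,0,0,0.0818,1,-0.016,-0.014,0,0,0,0,1,-0.023,-0.02,0,0,0,0,1,-0.026,-0.022,0,0,0,0,1,-0.026,-0.022,0,0,0,0,1,-0.026,-0.022,0,0,0,0,1,-0.023,-0.02,0,0,0,0,1,-0.018,-0.015,0,0,0,0,1,-0.012,-0.01,0,0,0,0,1]'

```text
time_s: 16.82
tcp_pos: [0.5415, 0.0222, 0.1465]
orientation: [-0.718, -3.057, 0.003]
contact_force: [-1.0, -0.3, -1.5]
opening: 0.0597
```

Request:
drive_tool --moves '[-0.006,-0.005,0,0,0,0,1,-0.003,-0.003,0,0,0,0,1,0,0,0,0,0,0,1,0,0,0,0,0,0,1]'

```text
time_s: 17.15
tcp_pos: [0.5454, 0.0154, 0.1471]
orientation: [-0.712, -3.059, 0.0]
contact_force: [0.5, -0.2, -0.6]
opening: 0.0592
```

```bash
python3 - <<'E'
from h import *
w=grab("wrist");w=grab("wrist");plan([.5448,.0136,.1466],2.683)
w=grab("wrist","w14.png")
import pickle;pickle.dump(w,open("w14.pkl","wb"))
crop(w,170,140,390,310,3,"w14c.png")
plan([.5448,.0136,.1466],2.683)
E
```

```text
t 17.25 at [0.5455 0.0158 0.1474] az 2.6848 F [-0.1 -0.4 -0.9] open 0.0594
tool shift [-0.0003 -0.0023  0.0008] rz 0.0018 (shift before turning) tiltz [-4.e-04  4.e-04 -1.e+00]
shift if turned first [-0.0003 -0.0023  0.0008]
t 17.3 at [0.5456 0.0157 0.1474] az 2.6847 F [-0.3 -0.2 -0.7] open 0.0595
tool shift [-0.0002 -0.0022  0.0008] rz 0.0017 (shift before turning) tiltz [-3.e-04  4.e-04 -1.e+00]
shift if turned first [-0.0002 -0.0022  0.0008]
```

View pics/w14c.png

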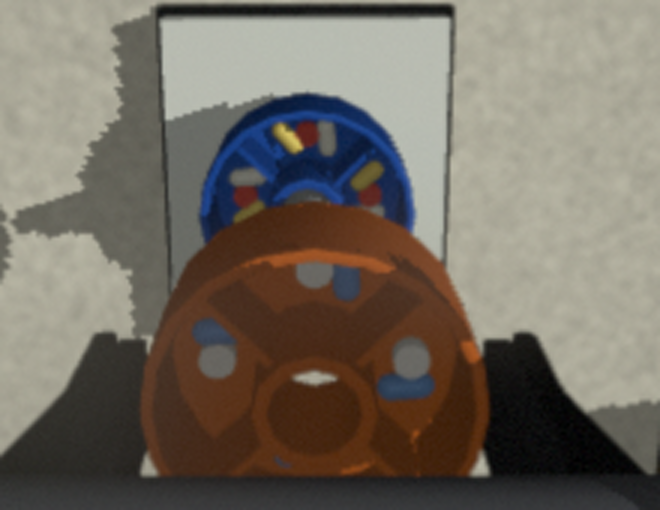

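Request:
drive_tool --moves '[0,-0.002,0.005,0,0,0,1,0,0,0.01,0,0,0,1,0,0,0.01,0,0,0,1,0,0,0.005,0,0,0,1,0,0,0.004,0,0,0,1,0,0,0.004,0,0,0,1,0,0,0.003,0,0,0,1,0,0,0,0,0,0,1]'

```text
time_s: 17.97
tcp_pos: [0.5447, 0.0125, 0.1059]
orientation: [-0.714, -3.059, 0.001]
contact_force: [-0.2, -0.3, -0.2]
opening: 0.0593
```

```bash
python3 - <<'E'
from h import *
plan([.5448,.0136,.0626],2.683)
E
```

```text
t 17.97 at [0.5447 0.0125 0.1059] az 2.6829 F [-0.2 -0.3 -0.2] open 0.0593
tool shift [0.0004 0.001  0.0433] rz -0.0001 (shift before turning) tiltz [-8.e-04 -3.e-04 -1.e+00]
shift if turned first [0.0004 0.001  0.0433]
```

Request:
drive_tool --moves '[0,0.0006,0.004,0,0,0,1,0,0,0.006,0,0,0,1,0,0,0.006,0,0,0,1,0,0,0,0,0,0,1]'

```text
time_s: 18.3
tcp_pos: [0.5445, 0.0131, 0.0892]
orientation: [-0.714, -3.058, 0.001]
contact_force: [-0.4, 0.1, 0.2]
opening: 0.0594
```

```bash
python3 - <<'E'
from h import *
w=grab("wrist","w15.png")
crop(w,170,140,390,310,3,"w15c.png")
plan([.5448,.0136,.0626],2.683)
E
```

```text
t 18.35 at [0.5447 0.0131 0.0897] az 2.683 F [ 0.1 -1.5 -0.8] open 0.0591
tool shift [0.0001 0.0006 0.0271] rz -0.0 (shift before turning) tiltz [-1.4e-03 -4.0e-04 -1.0e+00]
shift if turned first [0.0001 0.0006 0.0271]
```

View pics/w15c.png

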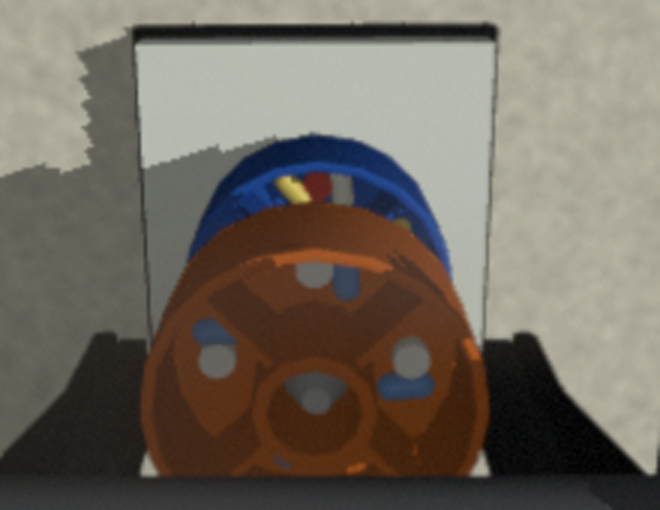

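Request:
drive_tool --moves '[0,0.0003,0.005,0,0,0,1,0,0,0.007,0,0,0,1,0,0,0.006,0,0,0,1,0,0,0.004,0,0,0,1,0,0,0.002,0,0,0,1,0,0,0.001,0,0,0,1,0,0,0,0,0,0,1]'

```text
time_s: 18.93
tcp_pos: [0.5453, 0.0133, 0.0653]
orientation: [-0.714, -3.059, 0.0]
contact_force: [-0.0, 0.3, -0.2]
opening: 0.0592
```

Request:
drive_tool --moves '[0,0,0.001,0,0,0,1,0,0,0.001,0,0,0,1,0,0,0,0,0,0,1]'

```text
time_s: 19.18
tcp_pos: [0.5455, 0.0134, 0.0636]
orientation: [0.714, 3.059, 0.0]
contact_force: [0.6, 1.2, 0.3]
opening: 0.0595
```

Request:
drive_tool --moves '[0,0,0.001,0,0,0,1,0,0,0.001,0,0,0,1,0,0,0,0,0,0,1]'

```text
time_s: 19.43
tcp_pos: [0.5457, 0.0134, 0.0626]
orientation: [0.714, 3.059, 0.001]
contact_force: [-4.6, -0.8, 11.2]
opening: 0.0598
```

Contact at the expected height (0.0626). Release and go up.

Request:
drive_tool --moves '[0,0,-0.001,0,0,0,1,0,0,0,0,0,0,0.2,0,0,0,0,0,0,0,0,0,0,0,0,0,0,0,0,0,0,0,0,0,0,0,-0.01,0,0,0,0,0,0,-0.025,0,0,0,0,0,0,-0.03,0,0,0,0,0,0,-0.035,0,0,0,0,0,0,-0.035,0,0,0,0,0,0,-0.02,0,0,0,0,0,0,-0.005,0,0,0,0]'

```text
time_s: 20.43
tcp_pos: [0.5473, 0.0132, 0.2275]
orientation: [0.714, 3.054, 0.005]
contact_force: [-0.4, 0.1, 0.7]
opening: 0.0873
```

Request:
drive_tool --moves '[0,0,0,0,0,0,0,0,0,0,0,0,0,0,0,0,0,0,0,0,0]'

```text
time_s: 20.68
tcp_pos: [0.5446, 0.0134, 0.2212]
orientation: [-0.714, -3.057, 0.002]
contact_force: [0.4, -0.1, -0.2]
opening: 0.0865
```

```bash
python3 - <<'E'
from h import *
w=grab("wrist","w16.png");crop(w,200,120,340,250,5,"w16c.png")
import pickle;pickle.dump(w,open("w16.pkl","wb"))
plan([.618,.2413,.16],-.145+np.pi)
E
```

```text
t 20.73 at [0.5446 0.0133 0.2211] az 2.683 F [ 0.3  0.8 -1. ] open 0.0871
tool shift [0.035  0.237  0.0608] rz -0.3136 (shift before turning) tiltz [-2.3e-03 -7.0e-04 -1.0e+00]
shift if turned first [-0.0398  0.2363  0.0608]
```

View pics/w16c.png

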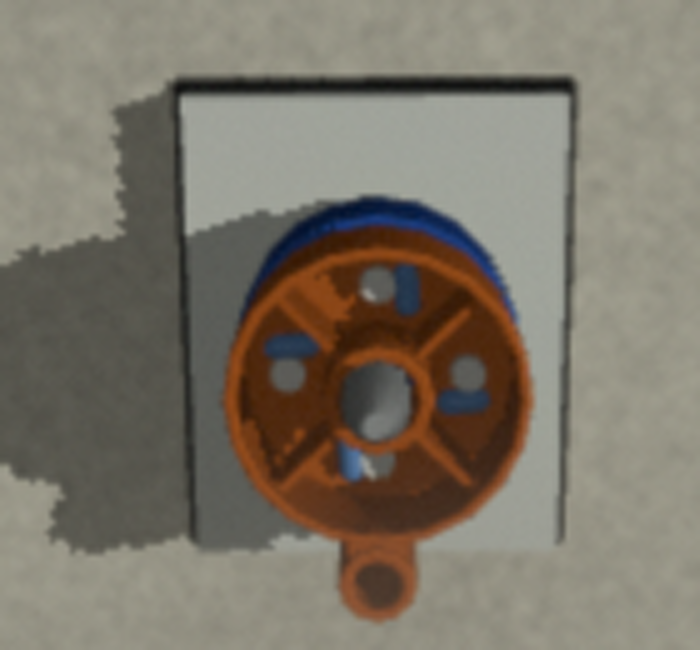

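```bash
python3 - <<'E'
from h import *
import pickle
w=pickle.load(open("w16.pkl","rb"))
P=onz(w,[f(a,200,120,5) for a in [(181,95),(572,93),(562,549),(195,549)]],.016);c=P.mean(0);a=(P[2]+P[3]-P[0]-P[1])/2;y=np.arctan2(a[1],a[0])
print(c,y, "pred eye",c[:2]+.038*np.array([np.cos(y),np.sin(y)]))
e=onz(w,[f((379,584),200,120,5)],.072)[0];b=onz(w,[f((381,399),200,120,5)],.072)[0]
print("eye",e,"bore",b,np.linalg.norm((e-b)[:2]),np.arctan2(*(e-b)[1::-1]),np.arctan2(*(e-c)[1::-1]))
E
```

```text
[0.54351029 0.01354951 0.016     ] -0.45400548036190463 pred eye [ 0.5776608 -0.0031161]
eye [ 0.57861735 -0.00352171  0.072     ] bore [0.54480438 0.01357813 0.072     ] 0.03789090806254788 -0.46821182081456186 -0.452596761721703
```

Request:
drive_tool --moves '[0.001,0.015,0.004,0,0,0,0,0.003,0.024,0.007,0,0,0,0,0.004,0.03,0.008,0,0,0,0,0.005,0.03,0.008,0,0,0,0,0.005,0.03,0.008,0,0,0,0,0.005,0.03,0.008,0,0,0,0,0.005,0.03,0.008,0,0,0,0,0.004,0.025,0.006,0,0,-0.07,0,0.002,0.015,0.004,0,0,-0.07,0,0.001,0.008,0,0,0,-0.1,0,0,0,0,0,0,-0.07,0,0,0,0,0,0,0,0]'

```text
time_s: 21.73
tcp_pos: [0.6161, 0.2435, 0.1595]
orientation: [-0.225, -3.131, 0.002]
contact_force: [-0.3, 0.3, -0.0]
opening: 0.0869
```

Request:
drive_tool --moves '[0,0,0,0,0,0,0,0,0,0,0,0,0,0]'

```text
time_s: 21.9
tcp_pos: [0.6167, 0.2418, 0.1609]
orientation: [-0.238, -3.132, 0.001]
contact_force: [-0.1, -0.1, -0.0]
opening: 0.0874
```

```bash
python3 - <<'E'
from h import *
w=grab("wrist","w17.png");crop(w,235,140,315,255,6,"w17c.png")
import pickle;pickle.dump(w,open("w17.pkl","wb"))
plan([.618,.2413,.16],-.145+np.pi)
E
```

```text
t 21.95 at [0.6168 0.2417 0.1612] az 2.9903 F [-0.6  0.4 -0.7] open 0.0868
tool shift [-0.0013 -0.0002  0.0012] rz -0.0063 (shift before turning) tiltz [-5.e-04 -3.e-04 -1.e+00]
shift if turned first [-0.0013 -0.0002  0.0012]
```

View pics/w17c.png

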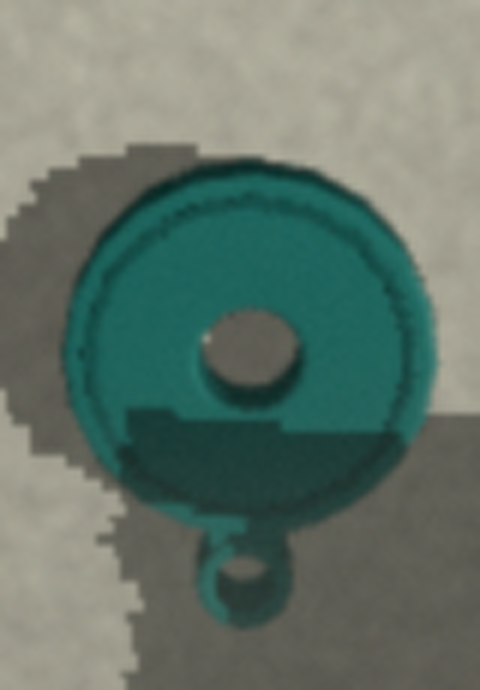

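View pics/w17.png

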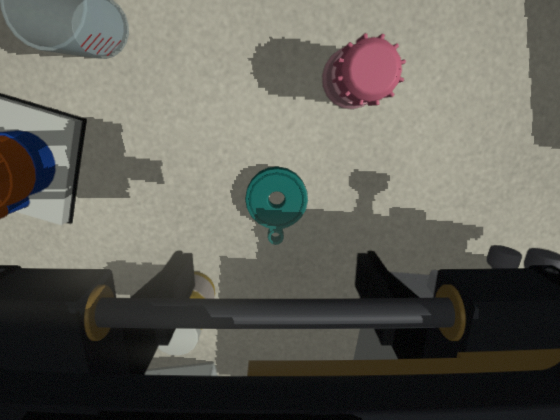

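```bash
python3 - <<'E'
from h import *
import pickle
w=pickle.load(open("w17.pkl","rb"))
P=onz(w,[f(a,235,140,6) for a in [(250,358),(245,585),(62,345),(436,345)]],.016);d=P[1]-P[0]
print(P,np.linalg.norm(d),np.arctan2(d[1],d[0]),np.linalg.norm(P[2]-P[3]),P[2:4].mean(0))
y=np.arctan2(d[1],d[0]);c=P[0]; plan([*c[:2],.006],y+np.pi)
t=grab("top");tf=lambda q,z:Ro.from_rotvec(pose()[2]["orientation"]).inv().apply(onz(t,[q],z)[0]-np.r_[c[:2],0])
print("bottle",tf((217,158),.082),"handle",tf((118,165),.05),tf((130,175),.0),tf((64,180),.05))
cv2.imwrite("pics/t17.png",t["pixels"])
E
```

```text
[[0.61550554 0.24286004 0.016     ]
 [0.65318897 0.23632507 0.016     ]
 [0.60893739 0.21397441 0.016     ]
 [0.61783922 0.27207484 0.016     ]] 0.038245870050155915 -0.17170992033011795 0.058778422164937366 [0.6133883  0.24302463 0.016     ]
t 21.95 at [0.6168 0.2417 0.1612] az 2.9903 F [-0.6  0.4 -0.7] open 0.0868
tool shift [0.0013 0.001  0.1552] rz 0.0204 (shift before turning) tiltz [-5.e-04 -3.e-04 -1.e+00]
shift if turned first [0.0014 0.001  0.1552]
bottle [-0.10391519 -0.09371448 -0.08200128] handle [-0.06987308  0.13825653 -0.05004754] [-5.71315678e-02  1.27807601e-01 -4.22884971e-05] [-0.0212418   0.26481659 -0.05006611]
```

View pics/t17.png

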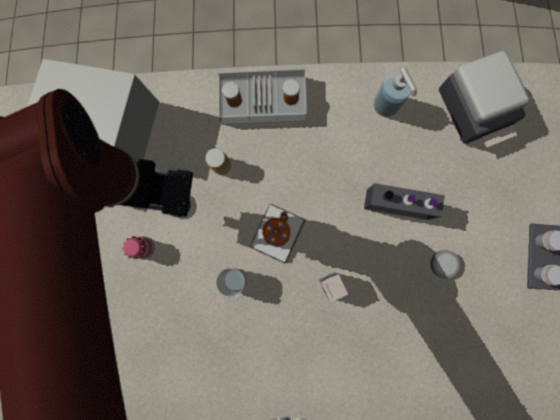

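Request:
drive_tool --moves '[0.0013,0.001,0.02,0,0,0.014,0,0,0,0.03,0,0,0,0,0,0,0.03,0,0,0,0,0,0,0.03,0,0,0,0,0,0,0.025,0,0,0,0,0,0,0.012,0,0,0,0,0,0,0.007,0,0,0,0,0,0,0,0,0,0,0,0,0,0,0,0,0,1,0,0,0,0,0,0,1,0,0,0,0,0,0,1,0,0,0,0,0,0,1]'

```text
time_s: 23.0
tcp_pos: [0.6164, 0.2435, 0.0088]
orientation: [0.255, 3.13, 0.002]
contact_force: [0.3, -0.1, -0.4]
opening: 0.0682
```

Request:
drive_tool --moves '[0,0,0,0,0,0,1,0,0,0,0,0,0,1,0,0,0,0,0,0,1,0,0,0,0,0,0,1]'

```text
time_s: 23.33
tcp_pos: [0.6162, 0.2434, 0.0083]
orientation: [0.255, 3.13, 0.001]
contact_force: [-1.2, 0.4, 6.2]
opening: 0.0591
```

Request:
drive_tool --moves '[0,0,-0.005,0,0,0,1,0,0,-0.01,0,0,0,1,0,0,-0.02,0,0,0,1,0,0,-0.025,0,0,0,1,0,0,-0.025,0,0,0,1,0,0,-0.02,0,0,0,1,0,0,-0.015,0,0,0,1,0,0,-0.01,0,0,0,1,0,0,0,0,0,0,1,0,0,0,0,0,0,1,0,0,0,0,0,0,1]'

```text
time_s: 24.25
tcp_pos: [0.615, 0.243, 0.1364]
orientation: [-0.255, -3.13, 0.001]
contact_force: [-0.6, -0.4, -0.6]
opening: 0.0589
```

```bash
python3 - <<'E'
from h import *
w=grab("wrist","w18.png")
import pickle;pickle.dump(w,open("w18.pkl","wb"))
crop(w,170,180,390,310,3,"w18c.png")
plan([.5448,.0136,.14],2.685)
E
```

```text
t 24.3 at [0.6149 0.2429 0.1361] az 2.979 F [ 0.2 -0.1 -0.3] open 0.0593
tool shift [ 0.0321 -0.2377 -0.0035] rz 0.294 (shift before turning) tiltz [-0.002 -0.001 -1.   ]
shift if turned first [-0.0382 -0.2368 -0.0035]
```

View pics/w18c.png

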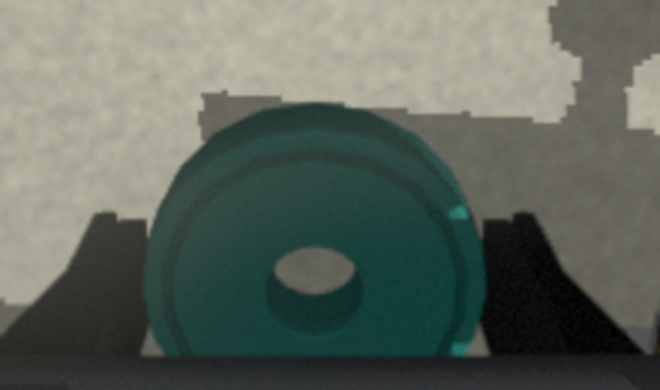

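```bash
python3 - <<'E'
from h import *
import pickle
w=pickle.load(open("w18.pkl","rb"));p,r,s=pose()
o=r.inv().apply(onz(w,[f((314.5,289.5),170,180,3)],p[2]+.0077)[0]-p);print(o)
az=2.683;x=np.array([np.cos(az),np.sin(az)]);y=np.array([x[1],-x[0]])
g=np.array([.5434,.0134])-x*o[0]-y*o[1];print(g); plan([*g,.1364],az)
E
```

```text
[ 0.00074593 -0.00076416 -0.00769769]
[0.54440714 0.01375499]
t 24.3 at [0.6149 0.2429 0.1361] az 2.979 F [ 0.2 -0.1 -0.3] open 0.0593
tool shift [ 3.250e-02 -2.376e-01  1.000e-04] rz 0.296 (shift before turning) tiltz [-0.002 -0.001 -1.   ]
shift if turned first [-3.820e-02 -2.367e-01  1.000e-04]
```

Request:
drive_tool --moves '[0,0,0,0,0,0.07,1,0,0,0,0,0,0.1,1,0,0,0,0,0,0.09,1,-0.0015,-0.01,0,0,0,0.036,1,-0.0035,-0.02,0,0,0,0,1,-0.005,-0.03,0,0,0,0,1,-0.005,-0.032,0,0,0,0,1,-0.005,-0.032,0,0,0,0,1,-0.005,-0.032,0,0,0,0,1,-0.005,-0.03,0,0,0,0,1,-0.004,-0.024,0,0,0,0,1,-0.003,-0.016,0,0,0,0,1]'

```text
time_s: 25.3
tcp_pos: [0.5475, 0.0203, 0.137]
orientation: [-0.717, -3.058, 0.001]
contact_force: [0.3, 0.7, -0.4]
opening: 0.0591
```

Request:
drive_tool --moves '[-0.001,-0.007,0,0,0,0,1,0,-0.0035,0,0,0,0,1,0,0,0,0,0,0,1,0,0,0,0,0,0,1,0,0,0,0,0,0,1]'

```text
time_s: 25.72
tcp_pos: [0.5457, 0.0158, 0.1374]
orientation: [-0.711, -3.06, -0.0]
contact_force: [0.1, 0.2, -0.2]
opening: 0.0593
```

```bash
python3 - <<'E'
from h import *
w=grab("wrist","w19.png")
import pickle;pickle.dump(w,open("w19.pkl","wb"))
crop(w,170,140,390,310,3,"w19c.png")
plan([.5444,.0137,.0803],2.683)
E
```

```text
t 25.77 at [0.5457 0.0156 0.1374] az 2.6852 F [-0.3  0.1 -0.6] open 0.0591
tool shift [ 0.0003 -0.0023  0.0571] rz 0.0022 (shift before turning) tiltz [-2.e-04 -0.e+00 -1.e+00]
shift if turned first [ 0.0003 -0.0023  0.0571]
```

View pics/w19c.png

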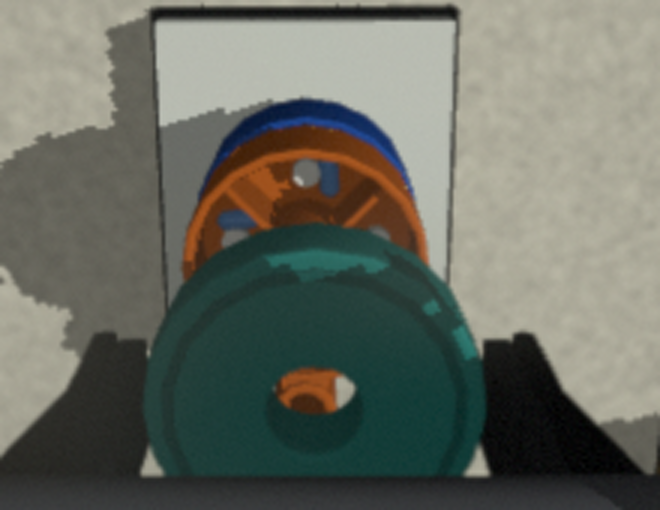

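Request:
drive_tool --moves '[0,-0.002,0.005,0,0,0,1,0,0,0.01,0,0,0,1,0,0,0.01,0,0,0,1,0,0,0.005,0,0,0,1,0,0,0.004,0,0,0,1,0,0,0.003,0,0,0,1,0,0,0.002,0,0,0,1,0,0,0,0,0,0,1]'

```text
time_s: 26.43
tcp_pos: [0.5444, 0.0123, 0.0982]
orientation: [-0.714, -3.059, 0.0]
contact_force: [-0.4, -0.4, 0.1]
opening: 0.059
```

```bash
python3 - <<'E'
from h import *
w=grab("wrist","w20.png")
crop(w,170,140,390,310,3,"w20c.png")
plan([.5444,.0137,.0803],2.683)
E
```

```text
t 26.48 at [0.5446 0.0124 0.0985] az 2.6829 F [ 0.5  0.7 -0.2] open 0.0593
tool shift [0.0008 0.0011 0.0182] rz -0.0001 (shift before turning) tiltz [-0.e+00 -1.e-04 -1.e+00]
shift if turned first [0.0008 0.0011 0.0182]
```

View pics/w20c.png

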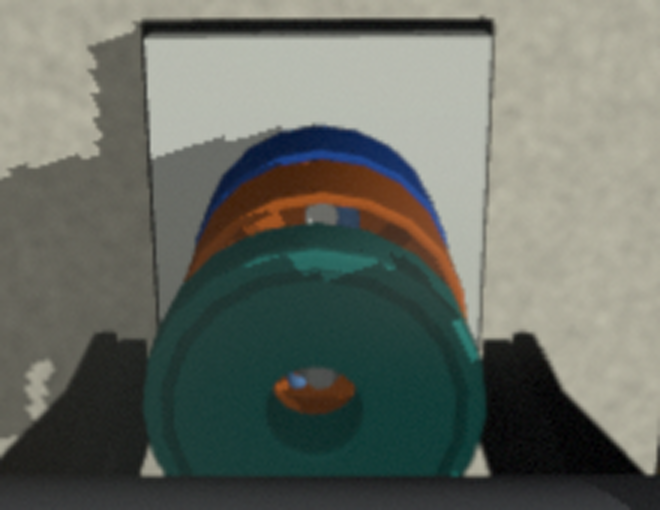

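Request:
drive_tool --moves '[0.0003,0.0008,0.003,0,0,0,1,0,0,0.004,0,0,0,1,0,0,0.004,0,0,0,1,0,0,0.003,0,0,0,1,0,0,0,0,0,0,1]'

```text
time_s: 26.9
tcp_pos: [0.5441, 0.0132, 0.0837]
orientation: [-0.714, -3.058, 0.001]
contact_force: [0.3, -0.3, -1.3]
opening: 0.0593
```

```bash
python3 - <<'E'
from h import *
w=grab("wrist","w21.png")
crop(w,170,140,390,310,3,"w21c.png")
plan([.5444,.0137,.0803],2.683)
E
```

```text
t 26.95 at [0.5443 0.0132 0.0841] az 2.6829 F [ 0.1 -0.9 -0.6] open 0.0593
tool shift [0.0002 0.0005 0.0038] rz -0.0001 (shift before turning) tiltz [-8.e-04 -3.e-04 -1.e+00]
shift if turned first [0.0002 0.0005 0.0038]
```

View pics/w21c.png

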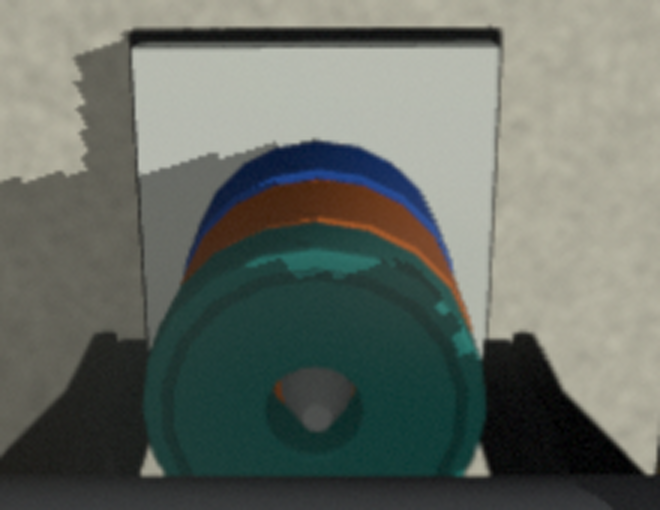

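Spindle tip is centred in the lid's bore. Set down.

Request:
drive_tool --moves '[0,0,0.002,0,0,0,1,0,0,0.001,0,0,0,1,0,0,0.001,0,0,0,1,0,0,0.001,0,0,0,1,0,0,0,0,0,0,1]'

```text
time_s: 27.37
tcp_pos: [0.5448, 0.0132, 0.0803]
orientation: [0.714, 3.059, 0.001]
contact_force: [-3.2, -0.8, 6.2]
opening: 0.059
```

Request:
drive_tool --moves '[0,0,-0.0007,0,0,0,1,0,0,0,0,0,0,0.2,0,0,0,0,0,0,0,0,0,0,0,0,0,0,0,0,0,0,0,0,0,0,0,-0.01,0,0,0,0,0,0,-0.025,0,0,0,0,0,0,-0.035,0,0,0,0,0,0,-0.035,0,0,0,0,0,0,-0.025,0,0,0,0,0,0,-0.01,0,0,0,0,0,0,0,0,0,0,0]'

```text
time_s: 28.37
tcp_pos: [0.546, 0.0132, 0.2234]
orientation: [0.713, 3.055, 0.004]
contact_force: [-0.6, -0.7, -0.4]
opening: 0.087
```

Request:
drive_tool --moves '[0,0,0,0,0,0,0,0,0,0,0,0,0,0]'

```text
time_s: 28.53
tcp_pos: [0.5438, 0.0133, 0.2188]
orientation: [-0.713, -3.058, 0.001]
contact_force: [0.4, -0.2, -0.2]
opening: 0.087
```

```bash
python3 - <<'E'
from h import *
w=grab("wrist","w22.png");crop(w,200,120,340,250,5,"w22c.png")
import pickle;pickle.dump(w,open("w22.pkl","wb"))
plan([.545,.013,.22],2.685)
E
```

```text
t 28.58 at [0.5437 0.0132 0.2186] az 2.6831 F [-0.1 -0.1 -0.4] open 0.0871
tool shift [-0.0012  0.0004 -0.0014] rz -0.0019 (shift before turning) tiltz [-2.6e-03 -7.0e-04 -1.0e+00]
shift if turned first [-0.0012  0.0004 -0.0014]
```

View pics/w22c.png

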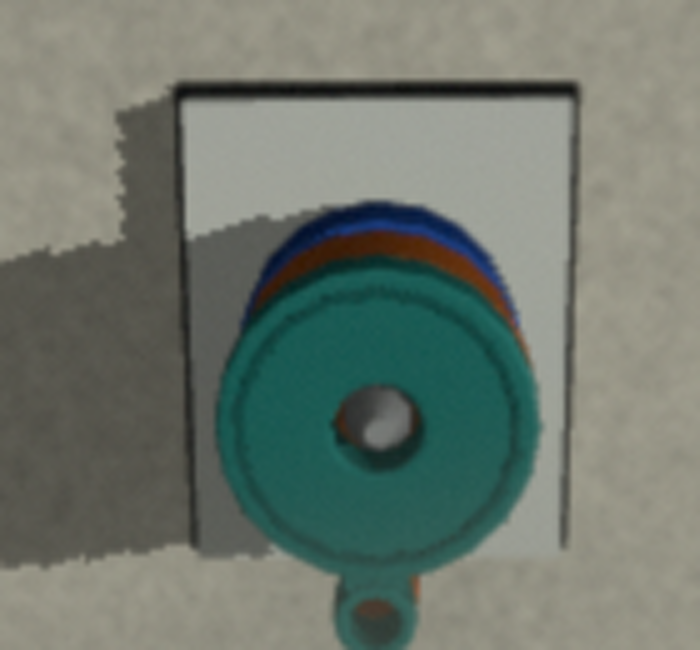

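Request:
drive_tool --moves '[-0.015,0,0,0,0,0,0,-0.025,0,0,0,0,0,0,-0.03,0,0,0,0,0,0,-0.025,0,0,0,0,0,0,-0.015,0,0,0,0,0,0,-0.01,0,0,0,0,0,0,0,0,0,0,0,0,0,0,0,0,0,0,0,0]'

```text
time_s: 29.25
tcp_pos: [0.6516, -0.04, 0.219]
orientation: [-0.715, -3.057, 0.002]
contact_force: [-0.4, -1.0, 0.3]
opening: 0.087
```

```bash
python3 - <<'E'
from h import *
w=grab("wrist");w=grab("wrist","w23.png");print(proj(w,[[.578,-.0035,z] for z in (.016,.044,.072,.088)]))
u=proj(w,[.578,-.0035,.07])[0].astype(int);print(u)
crop(w,u[0]-50,max(0,u[1]-70),u[0]+50,u[1]+40,6,"w23c.png");print(u[0]-50,max(0,u[1]-70))
import pickle;pickle.dump(w,open("w23.pkl","wb"))
plan([.545,.013,.22],2.685)
E
```

```text
[[275.10401481 110.43946753]
 [275.16237411 110.42329805]
 [275.23131528 110.40419713]
 [275.27662941 110.39164262]]
[275 110]
225 40
t 29.35 at [ 0.6514 -0.0393  0.2199] az 2.6833 F [-0.5 -0.  -0.3] open 0.0872
tool shift [ 0.1186 -0.0002  0.    ] rz -0.0017 (shift before turning) tiltz [-1.e-03  5.e-04 -1.e+00]
shift if turned first [0.1186 0.     0.    ]
```

View pics/w23c.png

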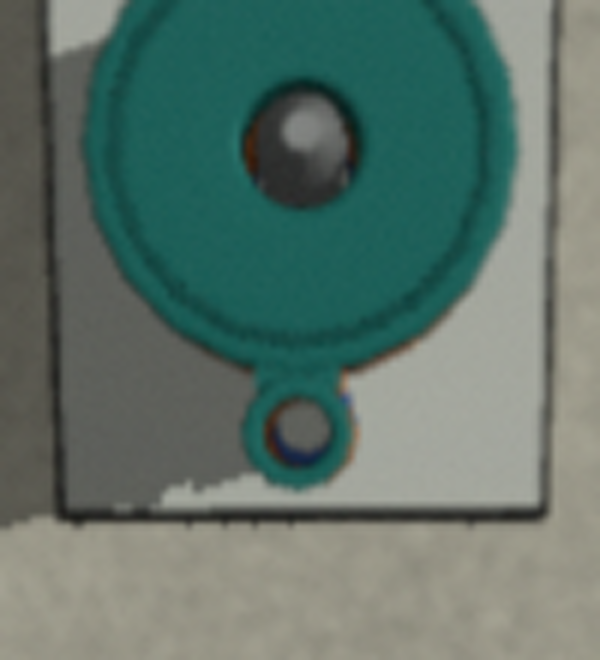

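```bash
python3 - <<'E'
from h import *
import pickle
w=pickle.load(open("w23.pkl","rb"))
print("lid eye",onz(w,[f((299.5,432),225,40,6)],.088)[0],"pass",[onz(w,[f((303,424),225,40,6)],z)[0] for z in (.088,.05,.016)])
b=onz(w,[f((302,144),225,40,6)],.088)[0];print("bore",b)
# rack now: knob from wrist
print(proj(w,[[.611,-.216,.116]]))
t=grab("top");s=grab("scene");crop(t,350,165,460,230,7,"t23.png")
crop(s,130,230,230,310,7,"s23.png")
pickle.dump((t,s),open("ts.pkl","wb"))
E
```

```text
lid eye [ 0.57857753 -0.00451262  0.088     ] pass [array([ 0.57782521, -0.00359468,  0.088     ]), array([ 0.57782189, -0.00351027,  0.05      ]), array([ 0.57781892, -0.00343474,  0.016     ])]
bore [0.54490383 0.01250558 0.088     ]
[[ 75.85279043 258.77737674]]
```

View pics/t23.png

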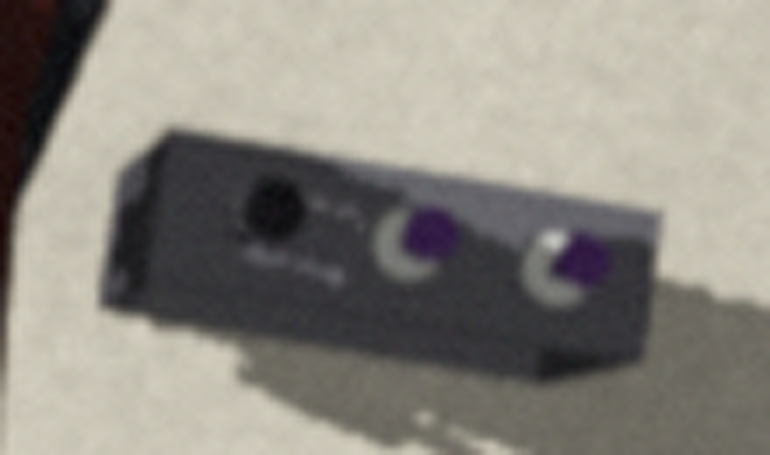

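View pics/w23.png

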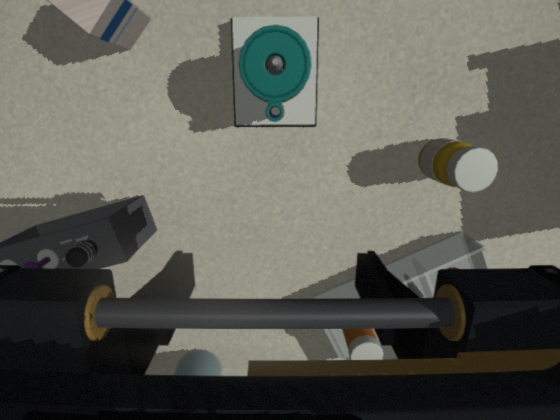

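Request:
drive_tool --moves '[-0.003,-0.014,0,0,0,0,0,-0.006,-0.025,0,0,0,0,0,-0.007,-0.03,0,0,0,0,0,-0.007,-0.03,0,0,0,0,0,-0.007,-0.03,0,0,0,0,0,-0.006,-0.025,0,0,0,0,0,-0.004,-0.015,0,0,0,0,0,-0.002,-0.0075,0,0,0,0.08,0,0,0,0,0,0,0.115,0,0,0,0,0,0,0.115,0,0,0,0,0,0,0.115,0,0,0,0,0,0,0.115,0]'

```text
time_s: 30.45
tcp_pos: [0.6109, -0.2177, 0.2206]
orientation: [1.513, 2.753, 0.001]
contact_force: [1.0, 0.3, 0.3]
opening: 0.0869
```

Request:
drive_tool --moves '[0,0,0,0,0,0.115,0,0,0,0,0,0,0.115,0,0,0,0,0,0,0.115,0,0,0,0,0,0,0.115,0,0,0,0,0,0,0.115,0,0,0,0,0,0,0.1,0,0,0,0,0,0,0.06,0,0,0,0,0,0,0,0,0,0,0,0,0,0,0,0,0,0,0,0,0,0]'

```text
time_s: 31.28
tcp_pos: [0.6114, -0.2171, 0.2205]
orientation: [2.393, 2.036, 0.0]
contact_force: [-1.1, 0.9, 0.2]
opening: 0.087
```

```bash
python3 - <<'E'
from h import *
w=grab("wrist","w24.png");print(proj(w,[[.611,-.216,.116]]))
import pickle;pickle.dump(w,open("w24.pkl","wb"))
crop(w,210,110,340,240,6,"w24c.png")
plan([.611,-.216,.22],1.405)
E
```

```text
[[274.24742578 210.60230767]]
t 31.33 at [ 0.6115 -0.217   0.2204] az 1.4096 F [ 1.  -0.3 -0.1] open 0.0869
tool shift [ 0.0009 -0.0007  0.0004] rz 0.0046 (shift before turning) tiltz [ 3.e-04  2.e-04 -1.e+00]
shift if turned first [ 0.0009 -0.0007  0.0004]
```

View pics/w24c.png

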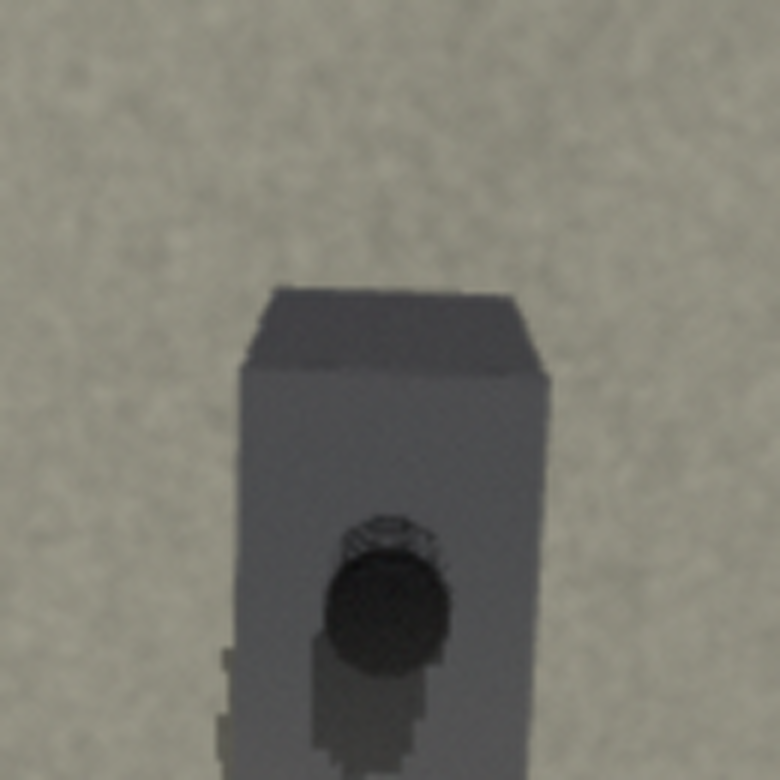

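```bash
python3 - <<'E'
from h import *
import pickle
w=pickle.load(open("w24.pkl","rb"))
k=onz(w,[f((387,611),210,110,6)],.116)[0];print(k)
plan([*k[:2],.094],1.405)
E
```

```text
[ 0.61075259 -0.2166736   0.116     ]
t 31.33 at [ 0.6115 -0.217   0.2204] az 1.4096 F [ 1.  -0.3 -0.1] open 0.0869
tool shift [ 0.0002 -0.0008  0.1264] rz 0.0046 (shift before turning) tiltz [ 3.e-04  2.e-04 -1.e+00]
shift if turned first [ 0.0002 -0.0008  0.1264]
```

Request:
drive_tool --moves '[0,0,0.015,0,0,0.004,0.4,0,0,0.025,0,0,0,0.4,0,0,0.03,0,0,0,0.4,0,0,0.025,0,0,0,0.4,0,0,0.015,0,0,0,0.4,0,0,0.009,0,0,0,0.4,0,0,0.006,0,0,0,0.4,0,0,0,0,0,0,0.5,0,0,0,0,0,0,1,0,0,0,0,0,0,1,0,0,0,0,0,0,1,0,0,0,0,0,0,1]'

```text
time_s: 32.33
tcp_pos: [0.6122, -0.2169, 0.0961]
orientation: [2.398, 2.028, 0.001]
contact_force: [-0.6, 0.3, 0.1]
opening: 0.0265
```

Request:
drive_tool --moves '[0,0,0,0,0,0,1,0,0,0,0,0,0,1,0,0,0,0,0,0,1,0,0,0,0,0,0,1,0,0,0,0,0,0,1,0,0,0,0,0,0,1]'

```text
time_s: 32.83
tcp_pos: [0.612, -0.2168, 0.0957]
orientation: [2.398, 2.028, 0.001]
contact_force: [-1.0, 1.2, 5.6]
opening: 0.0172
```

Request:
drive_tool --moves '[0,0,-0.004,0,0,0,1,0,0,-0.008,0,0,0,1,0,0,-0.013,0,0,0,1,0,0,-0.016,0,0,0,1,0,0,-0.018,0,0,0,1,0,0,-0.018,0,0,0,1,0,0,-0.014,0,0,0,1,0,0,-0.008,0,0,0,1,0,0,-0.006,0,0,0,1,0,0,0,0,0,0,1,0,0,0,0,0,0,1,0,0,0,0,0,0,1]'

```text
time_s: 33.83
tcp_pos: [0.6114, -0.2165, 0.1993]
orientation: [-2.398, -2.028, 0.001]
contact_force: [-0.1, -0.4, 0.1]
opening: 0.0174
```

```bash
python3 - <<'E'
from h import *
w=grab("wrist","w25.png");crop(w,190,100,360,310,3,"w25c.png")
s=grab("scene","s25.png");crop(s,110,150,280,320,4,"s25c.png")
plan([.5778,-.0035,.2],2.685)
E
```

```text
t 33.93 at [ 0.6114 -0.2165  0.1993] az 1.404 F [0.1 0.3 0.1] open 0.0171
tool shift [ 0.2045 -0.0685 -0.0006] rz -1.281 (shift before turning) tiltz [-1.4e-03  2.0e-04 -1.0e+00]
shift if turned first [ 0.1241  0.1764 -0.0006]
```

View pics/w25c.png

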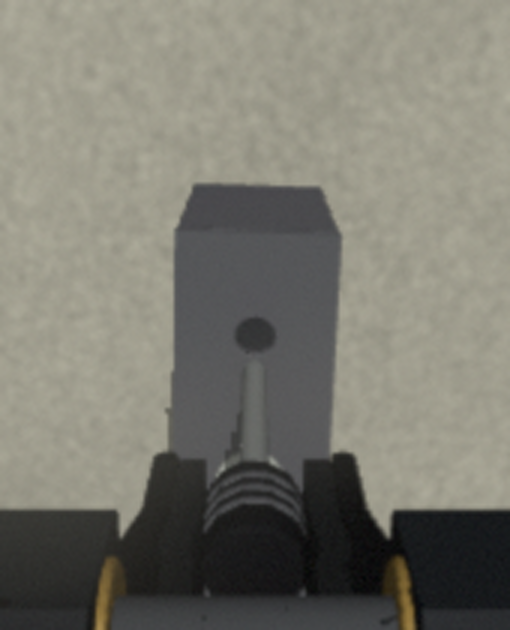

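View pics/s25c.png

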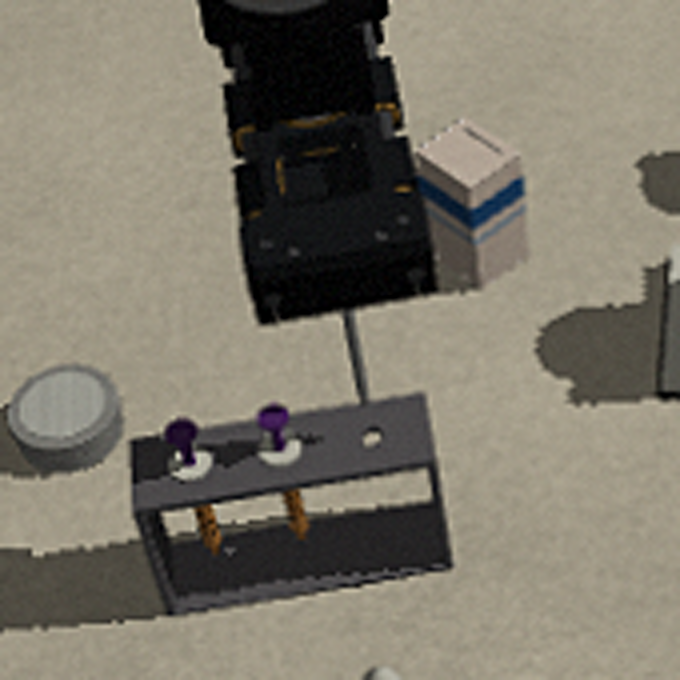

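```bash
python3 - <<'E'
from h import *
w=grab("wrist");s=grab("scene");p,r,_=pose()
tip=onz(w,[f((255,353),190,100,3)],p[2]-.0857)[0];print("tip tool",r.inv().apply(tip-p))
T,e=tri([w,s],[f((255,353),190,100,3),f((363,402),110,150,4)]);print(T,e,r.inv().apply(T-p))
print("vertical proj scene",[(proj(s,[p[0],p[1],p[2]-q])[0]-[110,150])*4 for q in (.03,.0857)],"wrist",[(proj(w,[p[0],p[1],p[2]-q])[0]-[190,100])*3 for q in (.01,.03,.0857)])
E
```

```text
tip tool [ 0.00135701 -0.00042858  0.08570034]
[ 0.6105723  -0.21647379  0.11372391] [np.float64(0.001285344375056941), np.float64(0.0012853443750568583)] [ 1.64334354e-05 -8.36719493e-04  8.58866974e-02]
vertical proj scene [array([349.51018857, 324.7032919 ]), array([364.24021613, 402.31964088])] wrist [array([256.43149163, 483.40619691]), array([256.29016042, 441.43672188]), array([256.0041835 , 356.96730617])]
```

Request:
drive_tool --moves '[0,0,0,0,0,-0.08,1,0,0,0,0,0,-0.12,1,0,0,0,0,0,-0.12,1,0,0,0,0,0,-0.12,1,0,0,0,0,0,-0.12,1,0,0,0,0,0,-0.12,1,0,0,0,0,0,-0.12,1,0,0,0,0,0,-0.12,1,0,0,0,0,0,-0.12,1,0,0,0,0,0,-0.12,1,0,0,0,0,0,-0.08,1,0,0,0,0,0,-0.04,1]'

```text
time_s: 35.03
tcp_pos: [0.6115, -0.2169, 0.1999]
orientation: [-0.705, -3.061, 0.0]
contact_force: [-0.3, 0.8, -0.2]
opening: 0.0173
```

Request:
drive_tool --moves '[0.006,0.009,0,0,0,0,1,0.013,0.019,0,0,0,0,1,0.017,0.024,0,0,0,0,1,0.018,0.026,0,0,0,0,1,0.018,0.026,0,0,0,0,1,0.017,0.025,0,0,0,0,1,0.014,0.02,0,0,0,0,1,0.01,0.014,0,0,0,0,1,0.006,0.009,0,0,0,0,1,0.003,0.004,0,0,0,0,1,0,0,0,0,0,0,1,0,0,0,0,0,0,1]'

```text
time_s: 36.03
tcp_pos: [0.5801, -0.0059, 0.2002]
orientation: [0.715, 3.059, -0.001]
contact_force: [0.5, -0.6, -0.3]
opening: 0.0173
```

Request:
drive_tool --moves '[0,0,0,0,0,0,1,0,0,0,0,0,0,1]'

```text
time_s: 36.2
tcp_pos: [0.5802, -0.0065, 0.2003]
orientation: [0.716, 3.059, -0.001]
contact_force: [1.0, 0.2, -0.6]
opening: 0.017
```

```bash
python3 - <<'E'
from h import *
w=grab("wrist","w26.png");crop(w,210,150,340,280,5,"w26c.png")
import pickle;pickle.dump(w,open("w26.pkl","wb"))
plan([.5789,-.0035,.2],2.685)
E
```

```text
t 36.25 at [ 0.5801 -0.0063  0.2002] az 2.682 F [ 0.2  0.  -0.9] open 0.0169
tool shift [0.0023 0.0019 0.0002] rz -0.003 (shift before turning) tiltz [-0.e+00 -4.e-04 -1.e+00]
shift if turned first [0.0023 0.0019 0.0002]
```

View pics/w26c.png

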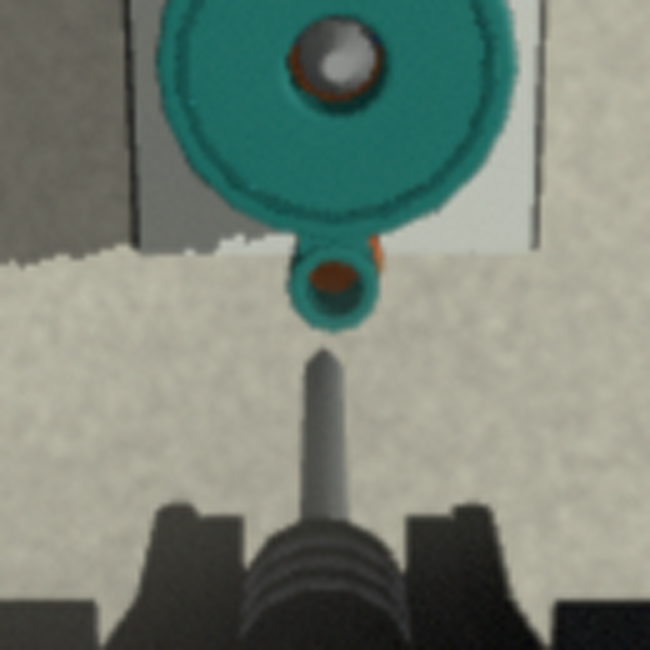

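```bash
python3 - <<'E'
from h import *
import pickle
w=pickle.load(open("w26.pkl","rb"));p,r,_=pose()
tip=onz(w,[f((323,351),210,150,5)],p[2]-.0857)[0];le=onz(w,[f((334,287),210,150,5)],.088)[0]
print(tip,le,"tool diff lid",r.inv().apply(le-tip),"tool diff foot",r.inv().apply(np.array([.5778,-.0035,0])-tip))
E
```

```text
[ 0.57959959 -0.00741133  0.11452974] [ 0.57803557 -0.00455982  0.088     ] tool diff lid [0.0026709  0.00187254 0.02652855] tool diff foot [0.00336621 0.00275367 0.11452809]
```

Request:
drive_tool --moves '[0.0013,0.001,0,0,0,0,1,0.0013,0.001,0.005,0,0,0,1,0,0,0.006,0,0,0,1,0,0,0.006,0,0,0,1,0,0,0.004,0,0,0,1,0,0,0,0,0,0,1,0,0,0,0,0,0,1]'

```text
time_s: 36.83
tcp_pos: [0.5784, -0.0021, 0.1788]
orientation: [-0.712, -3.059, 0.001]
contact_force: [0.0, 0.0, -0.9]
opening: 0.0169
```

```bash
python3 - <<'E'
from h import *
w=grab("wrist","w27.png");crop(w,210,150,340,280,5,"w27c.png")
plan([.5789,-.0035,.2],2.685)
E
```

```text
t 36.88 at [ 0.5786 -0.0021  0.1792] az 2.6839 F [-0.1  0.3 -0.4] open 0.0168
tool shift [-0.0009 -0.0012 -0.0208] rz -0.0011 (shift before turning) tiltz [-2.e-04 -1.e-04 -1.e+00]
shift if turned first [-0.0009 -0.0012 -0.0208]
```

View pics/w27c.png

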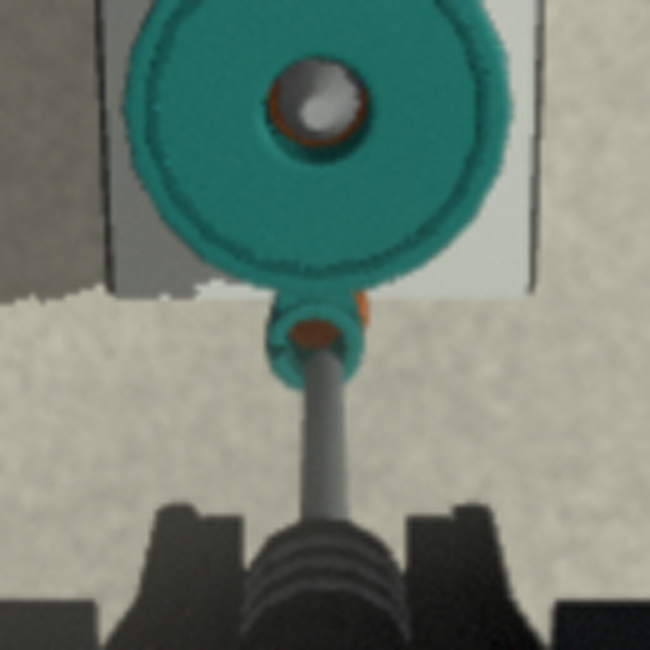

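Request:
drive_tool --moves '[-0.0008,-0.001,0,0,0,0,1,0,0,0.003,0,0,0,1,0,0,0.004,0,0,0,1,0,0,0.004,0,0,0,1,0,0,0,0,0,0,1,0,0,0,0,0,0,1]'

```text
time_s: 37.38
tcp_pos: [0.5787, -0.0032, 0.1678]
orientation: [-0.712, -3.059, 0.001]
contact_force: [0.0, 0.7, -0.3]
opening: 0.017
```

```bash
python3 - <<'E'
from h import *
w=grab("wrist","w28.png");crop(w,210,150,340,280,5,"w28c.png")
plan([.5789,-.0035,.0937],2.685)
E
```

```text
t 37.43 at [ 0.5788 -0.0032  0.1681] az 2.684 F [-0.4 -0.3 -0.5] open 0.0169
tool shift [-0.0002 -0.0002  0.0744] rz -0.001 (shift before turning) tiltz [-3.e-04 -1.e-04 -1.e+00]
shift if turned first [-0.0002 -0.0002  0.0744]
```

View pics/w28c.png

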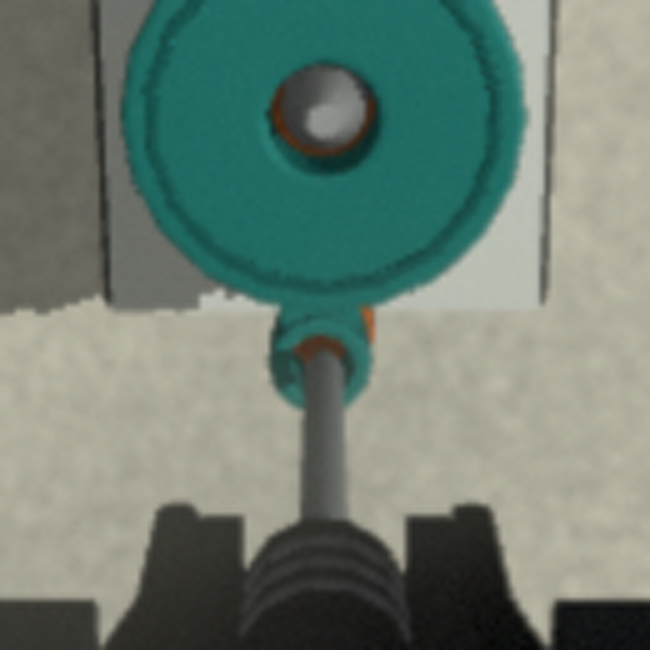

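Request:
drive_tool --moves '[0,0,0.004,0,0,0,1,0,0,0.005,0,0,0,1,0,0,0.005,0,0,0,1,0,0,0.004,0,0,0,1,0,0,0,0,0,0,1]'

```text
time_s: 37.85
tcp_pos: [0.5782, -0.0032, 0.149]
orientation: [-0.712, -3.058, 0.001]
contact_force: [0.2, -0.3, -0.1]
opening: 0.0171
```

Request:
drive_tool --moves '[0,0,0.004,0,0,0,1,0,0,0.006,0,0,0,1,0,0,0.006,0,0,0,1,0,0,0.004,0,0,0,1,0,0,0.004,0,0,0,1,0,0,0,0,0,0,1]'

```text
time_s: 38.35
tcp_pos: [0.5783, -0.0033, 0.1252]
orientation: [-0.712, -3.058, 0.001]
contact_force: [-0.2, -0.7, -0.3]
opening: 0.0172
```

Request:
drive_tool --moves '[0,0,0.004,0,0,0,1,0,0,0.006,0,0,0,1,0,0,0.006,0,0,0,1,0,0,0.004,0,0,0,1,0,0,0.003,0,0,0,1,0,0,0,0,0,0,1]'

```text
time_s: 38.85
tcp_pos: [0.5785, -0.0033, 0.1024]
orientation: [-0.712, -3.059, 0.001]
contact_force: [0.0, -1.2, -0.7]
opening: 0.0166
```

Request:
drive_tool --moves '[0,0,0.002,0,0,0,1,0,0,0.002,0,0,0,1,0,0,0.001,0,0,0,1,0,0,0,0,0,0,1]'

```text
time_s: 39.18
tcp_pos: [0.5788, -0.0033, 0.0981]
orientation: [-0.712, -3.06, 0.0]
contact_force: [0.8, -0.5, -1.3]
opening: 0.0175
```

Tip is in the foot hole (tip z ≈ 12 mm), no resistance. Last 4–5 mm.

Request:
drive_tool --moves '[0,0,0.0015,0,0,0,1,0,0,0.0015,0,0,0,1,0,0,0.001,0,0,0,1,0,0,0,0,0,0,1]'

```text
time_s: 39.52
tcp_pos: [0.5787, -0.0032, 0.094]
orientation: [-0.712, -3.059, 0.0]
contact_force: [-0.4, -0.5, 0.2]
opening: 0.0171
```

Request:
drive_tool --moves '[0,0,0.0008,0,0,0,1,0,0,0.0005,0,0,0,1,0,0,0,0,0,0,1]'

```text
time_s: 39.77
tcp_pos: [0.5793, -0.0034, 0.0935]
orientation: [0.713, 3.059, 0.0]
contact_force: [-1.0, -0.3, 4.6]
opening: 0.0172
```

Request:
drive_tool --moves '[0,0,-0.0005,0,0,0,0.55,0,0,0,0,0,0,0.55,0,0,0,0,0,0,0.55,0,0,0,0,0,0,0.55,0,0,-0.008,0,0,0,0.55,0,0,-0.015,0,0,0,0.55,0,0,-0.025,0,0,0,0.5,0,0,-0.03,0,0,0,0.5,0,0,-0.03,0,0,0,0.5,0,0,-0.02,0,0,0,0.5,-0.02,0,0,0,0,0,0.5,-0.03,0,0,0,0,0,0.5]'

```text
time_s: 40.77
tcp_pos: [0.6242, -0.0239, 0.2246]
orientation: [0.708, 3.058, 0.005]
contact_force: [0.4, 0.0, -0.4]
opening: 0.0432
```

Request:
drive_tool --moves '[-0.02,0,0,0,0,0,0.5,-0.01,0,0,0,0,0,0.5,0,0,0,0,0,0,0.5,0,0,0,0,0,0,0.5,0,0,0,0,0,0,0.5]'

```text
time_s: 41.18
tcp_pos: [0.6499, -0.0381, 0.2215]
orientation: [-0.712, -3.059, -0.0]
contact_force: [0.1, -0.5, 0.6]
opening: 0.0437
```

```bash
python3 - <<'E'
from h import *
w=grab("wrist","w30.png");crop(w,190,20,350,170,5,"w30c.png")
s=grab("scene","s30.png");crop(s,240,120,360,260,5,"s30c.png");t=grab("top","t30.png")
plan([.5789,-.0035,.0937],2.685)
E
```

```text
t 41.33 at [ 0.6501 -0.0379  0.2218] az 2.6847 F [-0.6  0.3  0.1] open 0.0437
tool shift [ 0.0791 -0.0006  0.1281] rz -0.0003 (shift before turning) tiltz [ 1.e-04  7.e-04 -1.e+00]
shift if turned first [ 0.0791 -0.0006  0.1281]
```

View pics/w30c.png

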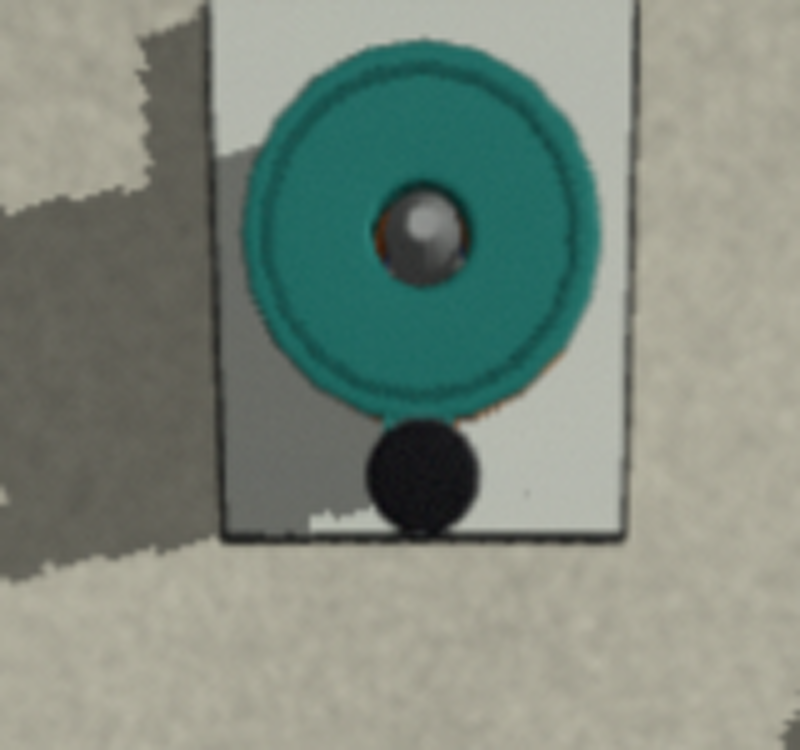

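View pics/s30.png

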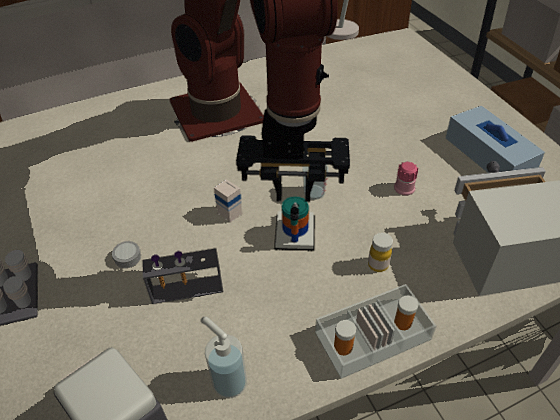

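View pics/s30c.png

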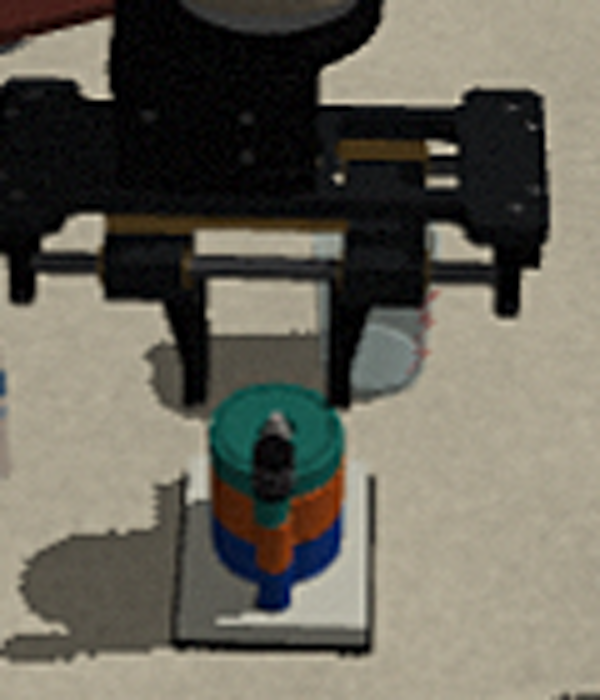

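```bash
python3 - <<'E'
from h import *
w=grab("wrist");k=onz(w,[f((422,476),190,20,5)],.114)[0];print("knob",k, "contact",bot.read_state()["contact_force"]);print(bot.sign_off())
E
```

```text
knob [ 0.579305   -0.00430411  0.114     ] contact [ 0.65689344 -0.03752116 -0.63485765]
the job is handed in; nothing more can be done
None
```

The pill tower is back together and the job is handed in after about 41 s of the 72 s allowed. I stacked the blue tray, the orange tray and the lid in that order, then slid the pin through all the eyes.

- **Home heights:** Each ring met light contact at the height expected for home. The tool centre point stood at 31.0, 62.6 and 80.3 mm, which puts the undersides at 16, 44 and 72 mm. Contact forces were 17, 11 and 6 N.
- **Pin:** It went down without resistance, and the knob met the lid at about 88 mm with 4.6 N. Afterwards the knob measured within about 1.7 mm of the foot-hole position.
- **Eye alignment:** Looking straight down before inserting the pin, the eyes lined up with a clear passage of about 8 mm. The blue and lid eyes sat 1–1.5 mm off the foot hole, which the 10 mm eyes around the 6 mm pin allow for.
- **Final pictures:** They show the stack closed with no gaps, the knob on the lid, both syringes still in the rack, and nothing else on the ledge visibly moved. The gripper was clear and touching nothing.
- **Disagreements:** The top and wrist cameras differed by 1–4 mm in position. I relied on the wrist camera and corrected for the offset I measured with each ring in hand. I did not measure the knob-top height separately from a second view.

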